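# Rebuild the disc ornament on the hall dresser

### The arm

A 7-joint arm with a two-finger parallel gripper is mounted at the origin on the work surface. World frame = base frame: x ahead of the robot, y to its left, z up, the work surface at z = 0. Lengths are in m, angles in rad, forces in N, time in s.
With the tool pointing down it reaches from about 0.4 to 0.85 m from the base axis. Payload 10.4 kg.
Tool frame: the origin (TCP) lies between the finger pads; the fingertips stand 8 mm ahead of it and the grasp point (between the pads) lies 11 mm behind it (arm.tip_reach is the distance from the TCP to the fingertips, in m); z points along the fingers, y is the direction in which the jaws open and shut (so a half turn about z gives the same grasp; the last joint's range is limited). The gripper opens to 85 mm and grips with 20 to 120 N. Pads are 22 mm wide; open, the fingers measure 114 mm over their backs; the gripper's body (76 mm by 85 mm) begins 54 mm behind the grasp point. The pads swing forward as they close: fully open they stand 13 mm farther back than shut.
Start: joints at [-1.279, 0.332, -0.065, 1.46, 0.022, 1.35, -0.088], TCP at [0.194, 0.594, 0.239] pointing down, gripper open.
Joint ranges: [-2.6, 2.6], [-0.5, 2.12], [-1.47, 1.34], [0.16, 2.42], [-1.27, 4.41], [0.06, 2.06], [-2.6, 2.6]. Speed limits (rad/s): [2.22, 2.22, 2.79, 2.79, 3.14, 3.14, 3.14].

### API

Orientations are given as a unit quaternion [w, x, y, z].
In Python, from plant import monitor, cams, ticket, models, arm gives the robot as it stands.
- The arm moves only by the tool move_arm, never from a script. Its argument "commands" is a list of rows, each a list of 5 numbers: the shift along the tool's x, y, z in m, then the turn about the tool's z in units of 8 degrees (1.0 is 8 degrees), then the closure, from 0 (fully open) to 1 (shut). In form: [[x, y, z, yaw, hand], ...]. A call has 1 to 8 rows; each row is the pose to reach, as a shift and turn from the pose commanded when the call began, along the tool's axes at that moment; what a row does not reach only later rows make up. A row lasts 1/10 s, in which the tool goes at most 50 mm and 8.59 degrees, less where a joint would pass 70% of its speed; a pose out of reach is approached as far as the arm can. A call with a gripper value outside its range is refused whole. The fingers move at their own pace and stop on an object; the grip force is fixed at half the most. Time passes only in rows, so rows that repeat a pose let the fingers close. It gives the time, the measured TCP pose, the force and the opening at its end, in the units of the state.
- monitor.get_obs(): the state, without advancing time (a new reading comes with each control period).
- cams.camera(name): name is "scene" or "side" or "wrist"; returns a dict with "img" (420x560x3 uint8, red, green, blue), "range_z" (420x560 float32, m along the optical axis (not along the pixel's ray), 0 where there is no reading), "mtx" (3x3 intrinsics, pixels), "k1" (the pictures are not rectified: a ray, as slopes to the right and down, at radius r is drawn at 1 + k1 r^2 times it, then the intrinsics apply), "R" (3x3) and "t" (3): a world point X has camera coordinates R X + t. Camera axes: x right, y down, z forward; pixel columns grow to the right and rows downward; lengths in m; the calibration is good to about 2 mm. A picture is of the moment at which its call begins.
- ticket.close_job(): hands the job in, once; it reports no verdict.
Trained networks look in a picture, given as the dict that the camera call returned (one of the last four; its "shot" number tells which), for a name from the list of things; names that differ only in an ending like _2 or _b are one class to them, and where a whole thing is asked for, a point or a joint stands for the part that bears it (a point fixed in the world has none). Each returns a list of dicts, best first, with "conf" (0 to 1); they miss things now and then, are a little off and sometimes report something else, mostly with a low value. They report only what shows in the picture. A call takes as long as a camera call. They do not tell look-alikes from the thing itself.
- models.look_for(query, picture): "at" ([x, y, z] in m, in world coordinates, good to about 4 mm: the middle of the surface that is visible of it).
- models.tip_of(query, picture): "at" ([x, y, z] in m, in world coordinates, good to about 4 mm: a listed point, or the origin of a listed thing).
The state is a dict: "t": time; "q": joint angles; "dq": joint speeds; "joint_efforts": joint torques, N m; "ee_pos": TCP position; "tcp_rot": TCP orientation; "contact_force": force on the tool from outside, world axes, zero at the start; "ft_torque": the same for the moment, N m; "finger_gap": opening from 0.0 (shut) to 1.0 (fully open).
Only numpy, scipy, OpenCV 4.12 (cv2) and the standard library are available. Lean on these libraries where they do the work, as an engineer would, in place of code of your own. Each camera call takes 0.05 s, during which the arm holds its last target.

### The job

The dresser top has been dusted; put the ornament together again. Stack all the loose round discs in one straight tower in the middle of whichever plate has no jar on it, widest at the bottom and each disc smaller than the one under it, then take the brass finial out of the little chest's drawer, stand it upright on top in the centre, and leave the drawer pushed fully shut. Do not disturb the jar, the candlestick or the statuette.

Things in the scene. Friction and masses are not known exactly. Their poses are not given: they have to be found in the camera images.
- disc_walnut: dark walnut wood round flat disc, 68 mm in diameter, 14 mm thick, loose; origin at its very centre (7 mm above what it lies on), z along its axis; either face may be up; may be absent
- disc_terracotta: orange-brown terracotta round flat disc, 62 mm in diameter, 14 mm thick, loose; origin at its very centre (7 mm above what it lies on), z along its axis; either face may be up; may be absent
- disc_green: green round flat disc, 56 mm in diameter, 14 mm thick, loose; origin at its very centre (7 mm above what it lies on), z along its axis; either face may be up; may be absent
- disc_blue: blue round flat disc, 50 mm in diameter, 14 mm thick, loose; origin at its very centre (7 mm above what it lies on), z along its axis; either face may be up; may be absent
- disc_yellow: yellow round flat disc, 44 mm in diameter, 14 mm thick, loose; origin at its very centre (7 mm above what it lies on), z along its axis; either face may be up; may be absent
- disc_black: black round flat disc, 38 mm in diameter, 14 mm thick, loose; origin at its very centre (7 mm above what it lies on), z along its axis; either face may be up; may be absent
- plate_left: white round flat plate with a thin brass line near its edge, 136 mm in diameter, 12 mm high, without a raised rim, fixed to the dresser top (towards +y of the two); origin at the centre of its underside
- jar_left: blue-and-white ceramic jar, 72 mm in diameter, 88 mm tall, standing on the left plate if present (exactly one of the two jars is present); origin at the centre of its underside
- plate_right: white round flat plate with a thin brass line near its edge, 136 mm in diameter, 12 mm high, without a raised rim, fixed to the dresser top (towards -y of the two); origin at the centre of its underside
- jar_right: blue-and-white ceramic jar, 72 mm in diameter, 88 mm tall, standing on the right plate if present (exactly one of the two jars is present); origin at the centre of its underside
- finial: brass finial standing upright in the drawer at the start: round foot 36 mm in diameter and 12 mm high, on it an upright barrel 26 mm in diameter from 12 to 34 mm height (grip here), pointed tip at 48 mm; the drawer floor is 22 mm above the dresser top, the drawer inside 145 mm deep and 168 mm wide with walls up to 63 mm above the dresser top; origin at the centre of its underside
- chest: small white chest, 190 mm deep, 210 mm wide, 85 mm high, fixed, with one drawer; origin under its centre on the dresser top, its own -x axis points out of the drawer front, y along the front
- chest_drawer0 (a joint): how far the drawer of the chest is pulled out along the chest's -x, m: 0 shut, 0.125 fully out; it starts ajar
- chest_drawer0_handle (a point): middle of the dark steel bar handle of the drawer: a level bar 11 mm thick and 105 mm long, 35 mm in front of the drawer front, 47 mm above the dresser top, along the chest's y; moves with the drawer
- candlestick: brass candlestick with a white candle, 70 mm foot, 108 mm tall, bystander
- statuette: white statuette on a marble block 50 mm square, 125 mm tall, bystander
- driftwood: dark piece of driftwood about 290 mm long along y, 32 mm high, fixed, bystander
Not all that is in view belongs to the job. What is shaped like the disc_terracotta but red or turquoise is not meant.

How it is judged:
On the way, in this order (a step that is already met when the one before it is completed fails the run):
1. all discs present are stacked in order of size on the free plate ((horizontal distance between each of disc_walnut, disc_terracotta, disc_green, disc_blue, disc_yellow, disc_black and plate_left below 0.018 m or horizontal distance between each of disc_walnut, disc_terracotta, disc_green, disc_blue, disc_yellow, disc_black and plate_right below 0.018 m) and linear speed of each of disc_walnut, disc_terracotta, disc_green, disc_blue, disc_yellow, disc_black below 0.03 m/s and horizontal distance between disc_walnut and disc_terracotta below 0.009 m and horizontal distance between each of disc_walnut, disc_terracotta and disc_green below 0.009 m and horizontal distance between each of disc_walnut, disc_terracotta, disc_green and disc_blue below 0.009 m and horizontal distance between each of disc_walnut, disc_terracotta, disc_green, disc_blue and disc_yellow below 0.009 m and horizontal distance between each of disc_walnut, disc_terracotta, disc_green, disc_blue, disc_yellow and disc_black below 0.009 m and ((angle between disc_walnut's own z axis and vertical below 0.12 rad and z of each of disc_terracotta, disc_green, disc_blue, disc_yellow, disc_black in the frame of disc_walnut above 0.01 m) or (angle between disc_walnut's own z axis and vertical above 3.02 rad and z of each of disc_terracotta, disc_green, disc_blue, disc_yellow, disc_black in the frame of disc_walnut below -0.01 m)) and ((angle between disc_terracotta's own z axis and vertical below 0.12 rad and z of each of disc_green, disc_blue, disc_yellow, disc_black in the frame of disc_terracotta above 0.01 m) or (angle between disc_terracotta's own z axis and vertical above 3.02 rad and z of each of disc_green, disc_blue, disc_yellow, disc_black in the frame of disc_terracotta below -0.01 m)) and ((angle between disc_green's own z axis and vertical below 0.12 rad and z of each of disc_blue, disc_yellow, disc_black in the frame of disc_green above 0.01 m) or (angle between disc_green's own z axis and vertical above 3.02 rad and z of each of disc_blue, disc_yellow, disc_black in the frame of disc_green below -0.01 m)) and ((angle between disc_blue's own z axis and vertical below 0.12 rad and z of each of disc_yellow, disc_black in the frame of disc_blue above 0.01 m) or (angle between disc_blue's own z axis and vertical above 3.02 rad and z of each of disc_yellow, disc_black in the frame of disc_blue below -0.01 m)) and ((angle between disc_yellow's own z axis and vertical below 0.12 rad and z of disc_black in the frame of disc_yellow above 0.01 m) or (angle between disc_yellow's own z axis and vertical above 3.02 rad and z of disc_black in the frame of disc_yellow below -0.01 m)) and (angle between disc_black's own z axis and vertical below 0.12 rad or angle between disc_black's own z axis and vertical above 3.02 rad) and height (world z) of each of disc_walnut, disc_terracotta, disc_green, disc_blue, disc_yellow, disc_black below 0.097 m and contact force between each of disc_walnut, disc_terracotta, disc_green, disc_blue, disc_yellow, disc_black and the fingers below 0.05 N), for 0.2 s.
2. the finial stands on top of the tower ((horizontal distance between each of disc_walnut, disc_terracotta, disc_green, disc_blue, disc_yellow, disc_black, finial and plate_left below 0.018 m or horizontal distance between each of disc_walnut, disc_terracotta, disc_green, disc_blue, disc_yellow, disc_black, finial and plate_right below 0.018 m) and linear speed of each of disc_walnut, disc_terracotta, disc_green, disc_blue, disc_yellow, disc_black, finial below 0.03 m/s and horizontal distance between disc_walnut and disc_terracotta below 0.009 m and horizontal distance between each of disc_walnut, disc_terracotta and disc_green below 0.009 m and horizontal distance between each of disc_walnut, disc_terracotta, disc_green and disc_blue below 0.009 m and horizontal distance between each of disc_walnut, disc_terracotta, disc_green, disc_blue and disc_yellow below 0.009 m and horizontal distance between each of disc_walnut, disc_terracotta, disc_green, disc_blue, disc_yellow and disc_black below 0.009 m and horizontal distance between each of disc_walnut, disc_terracotta, disc_green, disc_blue, disc_yellow, disc_black and finial below 0.009 m and ((angle between disc_walnut's own z axis and vertical below 0.12 rad and z of each of disc_terracotta, disc_green, disc_blue, disc_yellow, disc_black in the frame of disc_walnut above 0.01 m and z of finial in the frame of disc_walnut above 0.004 m) or (angle between disc_walnut's own z axis and vertical above 3.02 rad and z of each of disc_terracotta, disc_green, disc_blue, disc_yellow, disc_black in the frame of disc_walnut below -0.01 m and z of finial in the frame of disc_walnut below -0.004 m)) and ((angle between disc_terracotta's own z axis and vertical below 0.12 rad and z of each of disc_green, disc_blue, disc_yellow, disc_black in the frame of disc_terracotta above 0.01 m and z of finial in the frame of disc_terracotta above 0.004 m) or (angle between disc_terracotta's own z axis and vertical above 3.02 rad and z of each of disc_green, disc_blue, disc_yellow, disc_black in the frame of disc_terracotta below -0.01 m and z of finial in the frame of disc_terracotta below -0.004 m)) and ((angle between disc_green's own z axis and vertical below 0.12 rad and z of each of disc_blue, disc_yellow, disc_black in the frame of disc_green above 0.01 m and z of finial in the frame of disc_green above 0.004 m) or (angle between disc_green's own z axis and vertical above 3.02 rad and z of each of disc_blue, disc_yellow, disc_black in the frame of disc_green below -0.01 m and z of finial in the frame of disc_green below -0.004 m)) and ((angle between disc_blue's own z axis and vertical below 0.12 rad and z of each of disc_yellow, disc_black in the frame of disc_blue above 0.01 m and z of finial in the frame of disc_blue above 0.004 m) or (angle between disc_blue's own z axis and vertical above 3.02 rad and z of each of disc_yellow, disc_black in the frame of disc_blue below -0.01 m and z of finial in the frame of disc_blue below -0.004 m)) and ((angle between disc_yellow's own z axis and vertical below 0.12 rad and z of disc_black in the frame of disc_yellow above 0.01 m and z of finial in the frame of disc_yellow above 0.004 m) or (angle between disc_yellow's own z axis and vertical above 3.02 rad and z of disc_black in the frame of disc_yellow below -0.01 m and z of finial in the frame of disc_yellow below -0.004 m)) and ((angle between disc_black's own z axis and vertical below 0.12 rad and z of finial in the frame of disc_black above 0.004 m) or (angle between disc_black's own z axis and vertical above 3.02 rad and z of finial in the frame of disc_black below -0.004 m)) and angle between finial's own z axis and vertical below 0.12 rad and height (world z) of each of disc_walnut, disc_terracotta, disc_green, disc_blue, disc_yellow, disc_black below 0.097 m and height (world z) of finial below 0.105 m and contact force between each of disc_walnut, disc_terracotta, disc_green, disc_blue, disc_yellow, disc_black, finial and the fingers below 0.05 N), for 0.2 s.
At the end, for the whole second after the job is handed in: Discs and finial form one tower, widest lowest, finial on top, within 18 mm of the centre of the jar-free plate; any two parts within 9 mm of each other horizontally, tilted under 0.12 rad, released, at rest; drawer open less than 8 mm (all of step 2 and value of joint chest_drawer0 below 0.008 m); the robot touches nothing.
It fails at once if jar_left shifted by more than 30 mm (distance of jar_left from where it was at the start of the episode above 0.03 m).
It fails at once if jar_right shifted by more than 30 mm (distance of jar_right from where it was at the start of the episode above 0.03 m).
It fails at once if candlestick shifted by more than 30 mm (distance of candlestick from where it was at the start of the episode above 0.03 m).
It fails at once if statuette shifted by more than 30 mm (distance of statuette from where it was at the start of the episode above 0.03 m).
Of jar_left, jar_right only 1 to 1 are there at a start; the rules pass over those that are not, and their reading is None.
Of disc_walnut, disc_terracotta, disc_green, disc_blue, disc_yellow, disc_black only 4 to 6 are there at a start; the rules pass over those that are not, and their reading is None.
At some moment in a run one of disc_walnut, disc_terracotta, disc_green, disc_blue, disc_yellow, disc_black may be knocked a few centimetres aside while the robot is not near it.
Once in a run the grip may slacken for a moment while it holds something.
It also fails if it takes over 210 s, if anything falls off the work surface, if the arm or the gripper's body presses on something with over 40 N, if the wrist force passes 120 N, or if a joint passes its speed limit or range.

## Working session

There is one attempt and no reset: what is moved stays moved. The work goes in short steps, Python scripts to look and compute and a tool call to move; the robot and the scene stay as the last step left them, time stands still between calls to the robot, and variables do not carry over. Pictures are saved under pics/ and viewed, and the job is handed in when it is done.

Besides the shell and the picture viewer there is one more tool, called after "Call:" as name([rows], argument=value, ...), one row to a line, values as JSON. move_arm: Moves the arm, as the interface text tells. Its arguments: {"type":"object","properties":{"commands":{"type":"array"}},"required":["commands"]}

```bash
ls; mkdir -p pics
python3 - <<'E'
from plant import monitor,cams,models,arm
import cv2,json
o=monitor.get_obs();print(o['t'],o['ee_pos'],o['tcp_rot'],o['finger_gap'])
print(arm, [a for a in dir(arm) if a[0]!='_'])
for n in ['scene','side','wrist']:
    c=cams.camera(n);cv2.imwrite(f'pics/{n}0.png',c['img'][:,:,::-1]);print(n,c['k1'],c['mtx'].tolist() if hasattr(c['mtx'],'tolist') else c['mtx'],c['R'],c['t'])
E
```

```text
pics
0.0 [0.19341097 0.59394144 0.23852787] [-9.20182466e-05  1.56754097e-01  9.87637414e-01 -6.95547419e-04] 0.9992833018851635
<Robot object at 0x7f05acfbba10> ['Unreachable', 'tip_reach']
scene -0.06077152155221079 [[529.4182060439537, 0.0, 279.62385928308674], [0.0, 529.4182060439537, 205.4489751723749], [0.0, 0.0, 1.0]] [[ 0.84650852  0.5321885  -0.01409712]
 [ 0.43041524 -0.69972998 -0.57019354]
 [-0.31331462  0.47660608 -0.82138943]] [-0.45981776 -0.24566899  1.62125812]
side -0.011012512965355362 [[380.3334971903953, 0.0, 280.9955056521874], [0.0, 380.3334971903953, 213.40111447379695], [0.0, 0.0, 1.0]] [[ 0.99644283 -0.08249911  0.01719256]
 [-0.04301097 -0.6733147  -0.73810391]
 [ 0.07246892  0.73473888 -0.67446797]] [-0.5609283   0.04237069  1.27820855]
wrist 0.0008535942974106053 [[300.64593953092026, 0.0, 281.01990052693736], [0.0, 300.64593953092026, 208.50131419862376], [0.0, 0.0, 1.0]] [[ 0.30809521  0.95135321 -0.00209972]
 [ 0.90223135 -0.29148564  0.31782811]
 [ 0.30175476 -0.09981575 -0.94814602]] [-0.62454168 -0.04155529  0.38033131]
```

View pics/scene0.png

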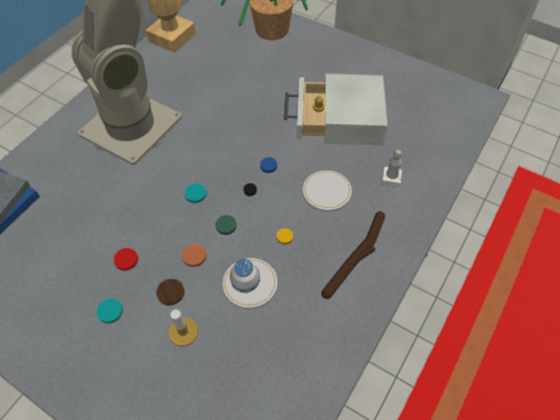

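View pics/side0.png

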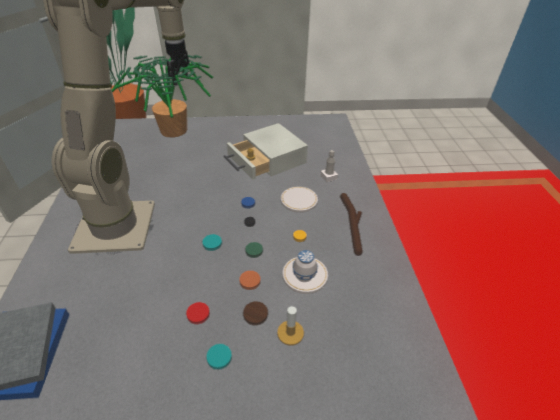

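View pics/wrist0.png

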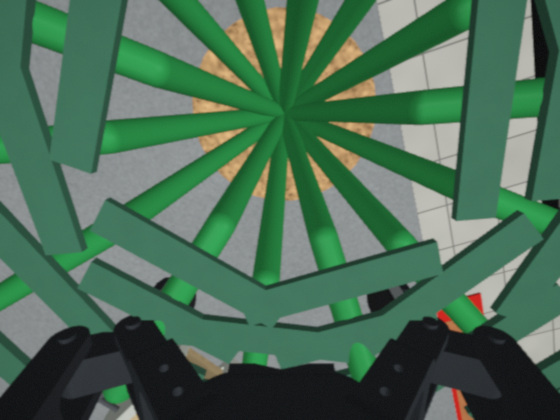

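```bash
cat > h.py <<'E'
from plant import monitor,cams,models,arm,ticket
import cv2,numpy as np
def cam(n,save=None):
    c=cams.camera(n)
    if save: cv2.imwrite(f'pics/{save}.png',c['img'][:,:,::-1])
    return c
def und(c,uv):
    K=np.array(c['mtx']);p=np.atleast_2d(uv).astype(float)
    return cv2.undistortPoints(p.reshape(-1,1,2),K,np.array([c['k1'],0,0,0,0.])).reshape(-1,2)
def world_z(c,uv,z):   # intersect ray with plane z
    n=und(c,uv);R=np.array(c['R']);t=np.array(c['t'])
    d=np.c_[n,np.ones(len(n))]@R; C=-R.T@t
    s=(z-C[2])/d[:,2]; return C+d*s[:,None]
def world_d(c,uv):
    n=und(c,uv);R=np.array(c['R']);t=np.array(c['t'])
    u=np.round(np.atleast_2d(uv)).astype(int); Z=c['range_z'][u[:,1],u[:,0]]
    return (np.c_[n,np.ones(len(n))]*Z[:,None]-t)@R
def proj(c,X):
    X=np.atleast_2d(X);r=cv2.Rodrigues(np.array(c['R']))[0]
    return cv2.projectPoints(X.astype(float).reshape(-1,1,3),r,np.array(c['t'],float),np.array(c['mtx']),np.array([c['k1'],0,0,0,0.]))[0].reshape(-1,2)
def cloud(c):
    Z=c['range_z'];v,u=np.nonzero(Z>0)
    P=world_d(c,np.c_[u,v]);return u,v,P
D=dict(walnut=.068,terracotta=.062,green=.056,blue=.050,yellow=.044,black=.038)
E
python3 - <<'E'
from h import *
for n in ['scene','side']:
    c=cam(n)
    print(n)
    for q in ['disc_'+k for k in D]+['plate_left','plate_right','finial','chest','chest_drawer0_handle','candlestick','statuette','driftwood','jar_left','jar_right']:
        r=models.tip_of(q,c)[:2]
        print(q,[(np.round(x['at'],3).tolist(),round(x['conf'],2)) for x in r], proj(c,r[0]['at']).round().tolist() if r else '')
    u,v,P=cloud(c)
    m=(P[:,0]>0.0)&(P[:,0]<.5)&(P[:,1]>.45)&(P[:,2]>.05)
    print('plant',n, m.sum())
    # heights over plant region
    for y0 in np.arange(.45,1.1,.1):
        mm=m&(P[:,1]>y0)&(P[:,1]<y0+.1)
        if mm.sum()>5: print(round(y0,2),mm.sum(),P[mm].min(0).round(2),P[mm].max(0).round(2))
E
```

```text
scene
disc_walnut [([0.464, -0.376, 0.006], 0.83)] [[171.0, 293.0]]
disc_terracotta [([0.304, -0.359, 0.009], 0.96), ([0.445, -0.263, 0.006], 0.91)] [[126.0, 257.0]]
disc_green [([0.463, -0.144, 0.006], 0.69), ([0.614, -0.092, 0.007], 0.26)] [[225.0, 225.0]]
disc_blue [([0.45, 0.082, 0.004], 0.79)] [[267.0, 167.0]]
disc_yellow [([0.617, -0.092, 0.008], 0.7), ([0.454, -0.009, 0.006], 0.3)] [[285.0, 236.0]]
disc_black [([0.455, -0.009, 0.005], 0.49)] [[251.0, 189.0]]
plate_left [([0.636, 0.093, -0.003], 0.82)] [[326.0, 193.0]]
plate_right [([0.614, -0.251, 0.004], 0.83), ([0.556, -0.443, -0.0], 0.19)] [[250.0, 283.0]]
finial [([0.45, 0.085, 0.007], 0.67), ([0.471, 0.348, 0.021], 0.42)] [[268.0, 165.0]]
chest [([0.561, 0.372, 0.005], 0.67), ([0.555, -0.439, -0.001], 0.66)] [[349.0, 118.0]]
chest_drawer0_handle [([0.389, 0.284, 0.044], 0.67)] [[286.0, 106.0]]
candlestick [([0.554, -0.438, -0.003], 0.92)] [[185.0, 333.0]]
statuette [([0.771, 0.228, 0.001], 0.68)] [[391.0, 179.0]]
driftwood [([0.8, -0.052, 0.001], 0.67)] [[354.0, 258.0]]
jar_left [([0.463, -0.144, 0.006], 0.39)] [[225.0, 2
[... 943 characters left out ...]
69)] [[272.0, 158.0]]
chest_drawer0_handle [([0.394, 0.28, 0.049], 0.96)] [[232.0, 162.0]]
candlestick [([0.553, -0.437, 0.0], 0.76), ([0.462, -0.375, 0.005], 0.32)] [[291.0, 333.0]]
statuette [([0.462, -0.144, 0.006], 0.73), ([0.768, 0.226, -0.003], 0.58)] [[253.0, 250.0]]
driftwood [([0.8, -0.052, -0.002], 0.98), ([0.39, 0.28, 0.045], 0.26)] [[351.0, 227.0]]
jar_left [([0.8, -0.051, -0.004], 0.57)] [[351.0, 227.0]]
jar_right [([0.612, -0.262, 0.012], 0.9), ([0.799, -0.053, -0.004], 0.25)] [[305.0, 275.0]]
plant side 7485
0.45 929 [0.   0.45 0.05] [0.5  0.55 0.58]
0.55 2519 [0.   0.55 0.05] [0.28 0.65 0.55]
0.65 455 [0.   0.65 0.12] [0.32 0.75 0.34]
0.75 72 [0.   0.75 0.21] [0.29 0.83 0.29]
```

Run:
```python
from h import *
print(arm.tip_reach)
c=cam('wrist');R=np.array(c['R']);print('C',-R.T@c['t'])
u,v,P=cloud(c)
print('rangez',np.percentile(c['range_z'][c['range_z']>0],[1,5,25,50]))
g=c['img'].astype(int)
gm=(g[v,u,1]>g[v,u,0]+25)&(g[v,u,1]>g[v,u,2]+15)
G=P[gm];print('green',G.min(0),G.max(0),len(G))
for lo in np.arange(0,.5,.05):
    s=G[(G[:,2]>lo)&(G[:,2]<lo+.05)]
    if len(s):print(round(lo,2),len(s),s.min(0).round(2),s.max(0).round(2))
print('pot',world_d(c,[(280,60)]),world_d(c,[(240,20)]))
for n in ['scene','side']:
    c=cam(n);u,v,P=cloud(c);g=c['img'].astype(int)
    gm=(g[v,u,1]>g[v,u,0]+25)&(g[v,u,1]>g[v,u,2]+15)&(P[:,1]>.35)
    G=P[gm];print(n,len(G))
    if len(G):print(G.min(0).round(2),G.max(0).round(2), 'max x where', G[G[:,0].argmax()], 'min y',G[G[:,1].argmin()])
    b=cv2.resize(c['img'][60:220,220:420] if n=='scene' else c['img'][120:260,200:380],None,fx=3.5,fy=3.5,interpolation=cv2.INTER_CUBIC)
    cv2.imwrite(f'pics/{n}z.png',b[:,:,::-1])
```

```text
0.008
C [0.11518524 0.62016728 0.37324889]
rangez [0.06858868 0.07580648 0.08977766 0.10539088]
green [-0.06305657  0.144117   -0.75437376] [0.89433945 1.47881615 0.31619205] 127378
0.0 49 [-0.06  0.15  0.  ] [0.47 0.71 0.04]
0.1 116 [0.09 0.59 0.12] [0.15 0.65 0.15]
0.15 7305 [0.08 0.58 0.15] [0.15 0.65 0.2 ]
0.2 20450 [0.07 0.55 0.2 ] [0.18 0.67 0.25]
0.25 99270 [0.07 0.47 0.25] [0.26 0.71 0.3 ]
0.3 89 [0.16 0.53 0.3 ] [0.2  0.67 0.32]
pot [[0.08197654 0.62990356 0.11921692]] [[0.0474229  0.61009926 0.1186685 ]]
scene 148
[-0.04  0.35 -0.  ] [0.31 0.7  0.25] max x where [0.31377873 0.52727802 0.21382283] min y [0.1829836  0.35279916 0.2159782 ]
side 2169
[-0.61  0.35 -0.51] [0.31 2.25 0.35] max x where [0.31250079 0.7044957  0.21657607] min y [0.18341716 0.35208664 0.21409023]
```

View pics/scenez.png

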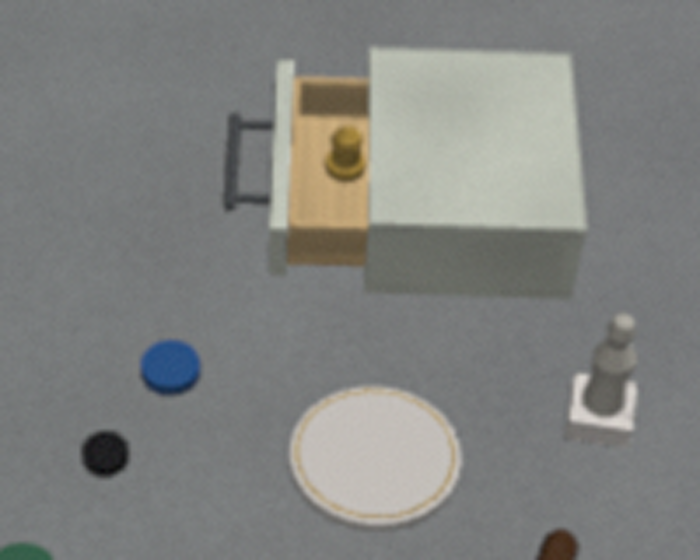

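Call:
move_arm([
  [0, 0, -0.03, 0, 0],
  [0, 0, -0.06, 0, 0],
  [0, 0, -0.1, 0, 0],
  [0, 0, -0.14, 0, 0],
  [0, 0, -0.18, 0, 0],
  [0, 0, -0.18, 0, 0],
])

```text
t: 2.6
ee_pos: [0.1938, 0.5952, 0.4257]
tcp_rot: [0.0, 0.157, 0.988, 0.005]
contact_force: [0.0, -0.1, -0.2]
finger_gap: 1.004
```

Call:
move_arm([
  [-0.04, -0.027, 0, 1, 0],
  [-0.08, -0.054, 0, 2, 0],
  [-0.12, -0.081, 0, 3, 0],
  [-0.16, -0.108, 0, 4, 0],
  [-0.2, -0.136, 0, 5, 0],
  [-0.24, -0.163, 0, 6, 0],
  [-0.28, -0.19, 0, 7, 0],
  [-0.32, -0.22, 0, 8, 0],
])

```text
t: 3.4
ee_pos: [0.4304, 0.2844, 0.4192]
tcp_rot: [-0.0, 0.658, 0.753, 0.0]
contact_force: [0.6, 0.5, 0.2]
finger_gap: 0.998
```

```bash
cat >> h.py <<'E'
from scipy.spatial.transform import Rotation as Ro
def Rt():
    o=monitor.get_obs();q=o['tcp_rot'];return o,Ro.from_quat([q[1],q[2],q[3],q[0]]).as_matrix()
def go(x,y,z=None,jaw=None):
    """needed shift in tool axes, yaw units; jaw = desired world angle of jaw axis deg"""
    o,R=Rt();p=np.array(o['ee_pos']);T=np.array([x,y,p[2] if z is None else z])
    s=R.T@(T-p);cur=np.degrees(np.arctan2(R[1,1],R[0,1]))
    out=f'pos {p.round(4)} jaw {cur:.1f} tilt {np.degrees(np.arccos(-R[2,2])):.2f} gap {o["finger_gap"]:.3f} t {o["t"]:.2f} q7 {o["q"][6]:.2f} F {np.round(o["contact_force"],1)}\n shift {s.round(4)}'
    if jaw is not None:
        d=(jaw-cur+90)%180-90; out+=f' yaw {-d/8:.2f}'
    print(out)
E
python3 -c "
from h import *
go(.463,-.377,.2,0)"
```

```text
pos [0.4304 0.2844 0.4192] jaw 7.7 tilt 0.02 gap 0.998 t 3.40 q7 -0.53 F [0.6 0.5 0.2]
 shift [-0.6599 -0.0559  0.2189] yaw 0.96
```

Call:
move_arm([
  [-0.05, -0.004, 0, 0.5, 0],
  [-0.1, -0.008, 0, 0.96, 0],
  [-0.15, -0.012, 0, 0.96, 0],
  [-0.2, -0.016, 0, 0.96, 0],
  [-0.25, -0.02, 0, 0.96, 0],
  [-0.3, -0.025, 0.03, 0.96, 0],
  [-0.35, -0.03, 0.06, 0.96, 0],
  [-0.4, -0.034, 0.09, 0.96, 0],
])

```text
t: 4.2
ee_pos: [0.4497, -0.0942, 0.3419]
tcp_rot: [0.0, 0.705, 0.709, 0.001]
contact_force: [1.9, 0.2, -0.1]
finger_gap: 0.998
```

```bash
python3 -c "
from h import *
go(.463,-.377,.25,0)"
```

```text
pos [ 0.4497 -0.0942  0.3419] jaw 0.3 tilt 0.08 gap 0.998 t 4.20 q7 0.04 F [ 1.9  0.2 -0.1]
 shift [-0.2829  0.0118  0.0916] yaw 0.04
```

Call:
move_arm([
  [-0.05, 0.002, 0.02, 0, 0],
  [-0.1, 0.004, 0.04, 0, 0],
  [-0.15, 0.006, 0.06, 0, 0],
  [-0.2, 0.008, 0.08, 0, 0],
  [-0.25, 0.01, 0.09, 0, 0],
  [-0.265, 0.012, 0.09, 0, 0],
  [-0.265, 0.012, 0.09, 0, 0],
  [-0.265, 0.012, 0.09, 0, 0],
])

```text
t: 5.0
ee_pos: [0.463, -0.3578, 0.2522]
tcp_rot: [-0.0, 0.706, 0.708, -0.001]
contact_force: [0.2, 0.1, 0.5]
finger_gap: 1.001
```

```bash
cat >> h.py <<'E'
HSV=dict(green=((70,60,30),(85,255,140)),blue=((103,120,40),(122,255,255)),yellow=((18,140,110),(30,255,255)),terracotta=((5,120,90),(13,230,255)))
def fitdisc(c,seed,name,pad=1.6,lum=None,z=.014,k=None):
    """segment the disc's top near seed world (x,y), return world centre of top at height z"""
    r=D[name]/2
    p=proj(c,[seed[0],seed[1],z])[0]
    im=c['img'];H,W=im.shape[:2]
    hsv=cv2.cvtColor(im,cv2.COLOR_RGB2HSV)
    lab=cv2.cvtColor(im,cv2.COLOR_RGB2LAB).astype(float)
    u0,v0=np.round(p).astype(int)
    med=np.median(lab[v0-3:v0+4,u0-3:u0+4].reshape(-1,3),0)
    d=np.linalg.norm((lab-med)*np.array([.6,1.3,1.3]),axis=2)
    m=(d<(k or 16)).astype(np.uint8)
    n,L,st,ce=cv2.connectedComponentsWithStats(m)
    l=L[v0,u0]
    if l==0: return None
    v,u=np.nonzero(L==l)
    cnt=max(cv2.findContours((L==l).astype(np.uint8),cv2.RETR_EXTERNAL,cv2.CHAIN_APPROX_NONE)[0],key=len)
    W_=world_z(c,cnt[:,0].astype(float),z)[:,:2]
    (cx,cy),rr=cv2.minEnclosingCircle(W_.astype(np.float32))
    Wa=world_z(c,np.c_[u,v],z)[:,:2]
    return np.round([cx,cy,rr*2],4),np.round(Wa.mean(0),4),len(u),(st[l,0]<=0 or st[l,1]<=0 or st[l,0]+st[l,2]>=W or st[l,1]+st[l,3]>=H)
E
python3 - <<'E'
from h import *
go(.463,-.377,.2,0)
S=dict(walnut=(.463,-.377),terracotta=(.447,-.263),green=(.463,-.144),blue=(.449,.086),yellow=(.616,-.093),black=(.452,-.013))
for n in ['wrist','scene','side']:
    c=cam(n,n+'1');print(n)
    for k,s in S.items():
        try: print(k,fitdisc(c,s,k))
        except Exception as e: print(k,'x')
E
```

```text
pos [ 0.463  -0.3578  0.2522] jaw 0.2 tilt 0.08 gap 1.001 t 5.00 q7 0.82 F [0.2 0.1 0.5]
 shift [-0.0192  0.      0.0522] yaw 0.02
wrist
walnut (array([ 0.461 , -0.3728,  0.0667]), array([ 0.4613, -0.3724]), 2018, np.False_)
terracotta (array([ 0.4483, -0.2613,  0.0603]), array([ 0.4485, -0.2608]), 2238, np.False_)
green (array([ 0.4607, -0.7791,  0.9532]), array([ 0.4613, -0.6803]), 40685, np.True_)
blue (array([ 0.4566, -0.5535,  0.9773]), array([ 0.4534, -0.372 ]), 171215, np.True_)
yellow (array([ 0.4607, -0.7791,  0.9532]), array([ 0.4613, -0.6803]), 40684, np.True_)
black (array([ 0.4574, -0.5533,  0.9761]), array([ 0.4536, -0.3717]), 171134, np.True_)
scene
walnut (array([ 0.4638, -0.3755,  0.0671]), array([ 0.4636, -0.376 ]), 524, np.False_)
terracotta (array([ 0.4494, -0.2621,  0.0599]), array([ 0.4498, -0.2621]), 372, np.False_)
green (array([ 0.4658, -0.144 ,  0.0554]), array([ 0.4657, -0.1445]), 283, np.False_)
blue (array([0.451 , 0.086 , 0.0483]), array([0.4512, 0.0858]), 172, np.False_)
yellow (array([ 0.6166, -0.0931,  0.0397]), array([ 0.6165, -0.0931]), 156, np.False_)
black (array([ 0.4562, -0.0187,  0.04  ]), array([ 0.457, -0.018]), 120, np.False_)
side
walnut (array([ 0.4611, -0.3787,  0.072 ]), array([ 0.4612, -0.3792]), 454, np.False_)
terracotta (array([ 0.4485, -0.2623,  0.0591]), array([ 0.4487, -0.2627]), 258, np.False_)
green (array([ 0.464 , -0.1448,  0.0557]), array([ 0.4643, -0.1449]), 180, np.False_)
blue (array([0.4628, 0.0163, 0.3222]), array([0.4597, 0.0055]), 1935, np.False_)
yellow (array([ 0.6159, -0.0936,  0.0381]), array([ 0.6157, -0.0939]), 78, np.False_)
black (array([0.4591, 0.0035, 0.2962]), array([0.4597, 0.001 ]), 1659, np.False_)
```

View pics/wrist1.png

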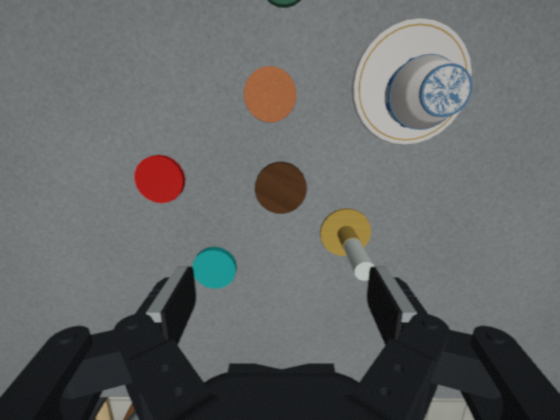

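```bash
python3 -c "
from h import *
go(.462,-.3755,.1,0)"
```

```text
pos [ 0.4642 -0.3559  0.253 ] jaw 0.4 tilt 0.08 gap 0.994 t 5.15 q7 0.82 F [0.5 0.3 0.1]
 shift [-0.0197 -0.0025  0.1529] yaw 0.05
```

```bash
cat > tips.py <<'E'
from h import *
o,R=Rt();p=np.array(o['ee_pos'])
c=cam('wrist');u,v,P=cloud(c)
Q=(P-p)@R  # tool coords
m=(np.abs(Q[:,0])<.03)&(np.abs(Q[:,1])<.08)&(Q[:,2]>-.06)&(Q[:,2]<.03)
for s in (-1,1):
    k=m&(Q[:,1]*s>0.)
    if k.sum()<10: continue
    q=Q[k]; zt=np.percentile(q[:,2],99.5)
    e=q[q[:,2]>zt-.004]
    print(s,k.sum(),'tip z',q[:,2].max().round(4),zt.round(4),'y range',e[:,1].min().round(4),e[:,1].max().round(4),'x',e[:,0].min().round(4),e[:,0].max().round(4),'gap',round(o['finger_gap'],3))
E
python3 tips.py
```

```text
-1 7256 tip z -0.0041 -0.0063 y range -0.0496 -0.0426 x -0.0106 0.0119 gap 0.994
1 7203 tip z -0.0034 -0.0062 y range 0.0418 0.0487 x -0.0105 0.012 gap 0.994
```

Call:
move_arm([
  [-0.0197, -0.0023, 0.04, 0, 0.2],
  [-0.0197, -0.0023, 0.08, 0, 0.2],
  [-0.0197, -0.0023, 0.11, 0, 0.2],
  [-0.0197, -0.0023, 0.12, 0, 0.2],
  [-0.0197, -0.0023, 0.12, 0, 0.2],
])

```text
t: 5.7
ee_pos: [0.4615, -0.3759, 0.1323]
tcp_rot: [-0.001, 0.705, 0.709, 0.0]
contact_force: [-0.2, -0.4, 0.3]
finger_gap: 0.802
```

```bash
python3 tips.py; python3 -c "
from h import *
go(.462,-.3755,.1,0)
c=cam('wrist','w2');print(fitdisc(c,(.462,-.3755),'walnut'))
"
```

```text
-1 7962 tip z 0.0015 -0.0009 y range -0.0409 -0.0341 x -0.0109 0.0119 gap 0.802
1 7930 tip z 0.0017 -0.0012 y range 0.0335 0.0444 x -0.0105 0.0122 gap 0.802
pos [ 0.4619 -0.3767  0.1337] jaw 0.3 tilt 0.05 gap 0.802 t 5.75 q7 0.94 F [ 1.  -0.1  1. ]
 shift [0.0012 0.0001 0.0337] yaw 0.04
(array([ 0.461 , -0.3728,  0.0674]), array([ 0.4612, -0.3719]), 4235, np.False_)
```

Call:
move_arm([
  [0.0035, 0, 0.03, 0, 0],
  [0.0035, 0, 0.07, 0, 0],
  [0.0035, 0, 0.1, 0, 0],
  [0.0035, 0, 0.11, 0, 0],
  [0.0035, 0, 0.11, 0, 0],
])

```text
t: 6.3
ee_pos: [0.4616, -0.3736, 0.0232]
tcp_rot: [-0.0, 0.705, 0.709, -0.0]
contact_force: [0.2, 0.4, 0.0]
finger_gap: 1.001
```

```bash
cat >> h.py <<'E'
def avg(n=4):
    a=[]
    for i in range(n):
        a.append(np.r_[monitor.get_obs()['ee_pos'],monitor.get_obs()['contact_force'],monitor.get_obs()['finger_gap']]);c=cams.camera('wrist')
    a=np.array(a);print('avg',a.mean(0).round(4),'sd',a[:,:3].std(0).round(4));return a.mean(0),c
E
python3 -c "
from h import *
avg()
go(.461,-.373,.006,0)"; python3 tips.py
```

```text
avg [ 0.4621 -0.3742  0.0243 -0.0832 -0.0533  0.1019  1.0002] sd [0.0003 0.0004 0.0007]
pos [ 0.4624 -0.3744  0.0247] jaw 0.3 tilt 0.17 gap 1.005 t 6.50 q7 1.01 F [-0.2 -0.8 -0.1]
 shift [ 0.0014 -0.0014  0.0187] yaw 0.04
-1 18892 tip z 0.0274 0.0264 y range -0.08 -0.0168 x -0.03 0.03 gap 1.005
1 18795 tip z 0.0275 0.0267 y range 0.0144 0.08 x -0.03 0.03 gap 1.005
```

Call:
move_arm([
  [0.001, -0.001, 0.012, 0, 0],
  [0.001, -0.001, 0.018, 0, 0],
  [0.001, -0.001, 0.018, 0, 0],
  [0.001, -0.001, 0.018, 0, 0.5],
  [0.001, -0.001, 0.018, 0, 0.5],
  [0.001, -0.001, 0.018, 0, 0.5],
  [0.001, -0.001, 0.018, 0, 0.5],
])

```text
t: 7.25
ee_pos: [0.4605, -0.3729, 0.0053]
tcp_rot: [0.0, 0.705, 0.709, 0.0]
contact_force: [-1.2, 0.9, 5.6]
finger_gap: 0.766
```

```bash
python3 -c "
from h import *
avg(2)
c=cam('wrist','w3')"
```

```text
avg [ 4.6050e-01 -3.7290e-01  5.3000e-03 -1.8090e+00  5.1040e-01  5.7176e+00
  7.6660e-01] sd [0. 0. 0.]
```

View pics/w3.png

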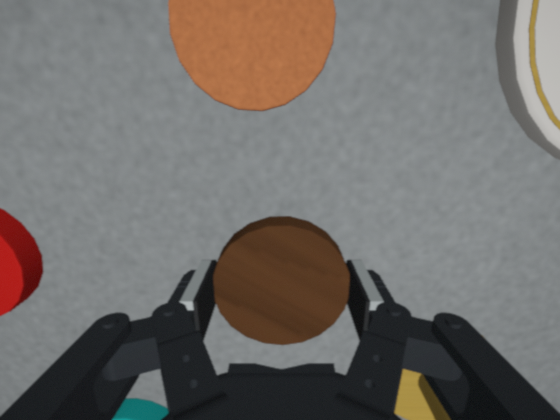

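```bash
cat >> h.py <<'E'
def held(name,ztop):
    """disc centre in tool axes, from the wrist picture; ztop = world z of its top"""
    o,R=Rt();p=np.array(o['ee_pos'])
    c=cams.camera('wrist')
    f=fitdisc(c,p[:2],name,z=ztop)
    if f is None: print('none');return
    for w in (f[0][:2],f[1]):
        print(name,'tool xy',(R.T@(np.r_[w,ztop]-p)).round(4)[:2],f[0][2],'world',w,'tcp',p.round(4))
def plate(c,seed=(.636,.092)):
    hsv=cv2.cvtColor(c['img'],cv2.COLOR_RGB2HSV)
    m=((hsv[...,1]<60)&(hsv[...,2]>150)).astype(np.uint8)
    m=cv2.morphologyEx(m,cv2.MORPH_CLOSE,np.ones((5,5)))
    n,L,st,ce=cv2.connectedComponentsWithStats(m)
    pp=proj(c,[seed[0],seed[1],.012])[0].round().astype(int);l=L[pp[1],pp[0]]
    if l==0: return None
    cnt=max(cv2.findContours((L==l).astype(np.uint8),cv2.RETR_EXTERNAL,cv2.CHAIN_APPROX_NONE)[0],key=len)
    W=world_z(c,cv2.convexHull(cnt)[:,0].astype(float),.012)[:,:2].astype(np.float32)
    (x,y),r=cv2.minEnclosingCircle(W);e=cv2.fitEllipse(world_z(c,cnt[:,0].astype(float),.012)[:,:2].astype(np.float32))
    return np.round([x,y,2*r],4),np.round(e[0],4),np.round(e[1],4)
E
python3 -c "
from h import *
held('walnut',.014)
for n in ('scene','side'): print(n,plate(cam(n)))
go(.64,.09,.12,0)"
```

```text
walnut tool xy [ 0.0015 -0.0003] 0.0701 world [ 0.4602 -0.3714] tcp [ 0.4605 -0.3729  0.0053]
walnut tool xy [ 0.0022 -0.0004] 0.0701 world [ 0.4601 -0.3707] tcp [ 0.4605 -0.3729  0.0053]
scene (array([0.6369, 0.0953, 0.1353]), array([0.637 , 0.0954]), array([0.1324, 0.1326]))
side (array([0.6363, 0.0952, 0.1379]), array([0.636, 0.095]), array([0.1322, 0.1332]))
pos [ 0.4604 -0.3729  0.0053] jaw 0.3 tilt 0.05 gap 0.763 t 7.55 q7 1.03 F [-2.   0.3  5.5]
 shift [ 0.4621  0.1818 -0.1147] yaw 0.03
```

Call:
move_arm([
  [0, 0, -0.03, 0, 0.5],
  [0, 0, -0.07, 0, 0.5],
  [0, 0, -0.11, 0, 0.5],
  [0.02, 0.008, -0.14, 0, 0.5],
  [0.06, 0.024, -0.14, 0, 0.5],
  [0.1, 0.038, -0.14, 0, 0.5],
  [0.14, 0.054, -0.14, 0, 0.5],
  [0.18, 0.07, -0.14, 0, 0.5],
])

```text
t: 8.35
ee_pos: [0.5297, -0.1904, 0.1448]
tcp_rot: [0.0, 0.705, 0.709, 0.0]
contact_force: [0.7, -0.4, -1.1]
finger_gap: 0.767
```

Call:
move_arm([
  [0.04, 0.015, 0, 0, 0.5],
  [0.08, 0.03, 0, 0, 0.5],
  [0.12, 0.045, 0, 0, 0.5],
  [0.16, 0.06, 0, 0, 0.5],
  [0.2, 0.075, 0, 0, 0.5],
  [0.24, 0.09, 0, 0, 0.5],
  [0.28, 0.107, 0, 0, 0.5],
  [0.28, 0.107, 0, 0, 0.5],
])

```text
t: 9.15
ee_pos: [0.6359, 0.0966, 0.1437]
tcp_rot: [-0.001, 0.702, 0.712, 0.001]
contact_force: [-0.5, -0.3, -0.7]
finger_gap: 0.769
```

```bash
python3 -c "
from h import *
a,c=avg(3)
go(.6365,.0935,.12,0)
held('walnut',a[2]+.009)
cam('wrist','w4')"
```

```text
avg [ 0.6354  0.0927  0.144  -0.0307 -0.9205 -0.6527  0.767 ] sd [0.0004 0.003  0.0002]
pos [0.6348 0.0876 0.1445] jaw 0.3 tilt 0.06 gap 0.767 t 9.30 q7 0.10 F [ 0.8 -0.5 -1.2]
 shift [0.0059 0.0018 0.0245] yaw 0.03
walnut tool xy [0.0011 0.    ] 0.0705 world [0.6348 0.0887] tcp [0.6348 0.0876 0.1445]
walnut tool xy [ 0.002  -0.0002] 0.0705 world [0.6345 0.0896] tcp [0.6348 0.0876 0.1445]
```

Call:
move_arm([
  [0.006, 0.002, 0.03, 0, 0.5],
  [0.006, 0.002, 0.06, 0, 0.5],
  [0.006, 0.002, 0.09, 0, 0.5],
  [0.006, 0.002, 0.11, 0, 0.5],
  [0.006, 0.002, 0.118, 0, 0.5],
  [0.006, 0.002, 0.122, 0, 0.5],
  [0.006, 0.002, 0.125, 0, 0.5],
  [0.006, 0.002, 0.125, 0, 0.5],
])

```text
t: 10.2
ee_pos: [0.6374, 0.0942, 0.0205]
tcp_rot: [0.0, 0.705, 0.709, 0.001]
contact_force: [-1.3, 0.9, -0.1]
finger_gap: 0.762
```

```bash
python3 -c "
from h import *
a,c=avg(3)
held('walnut',.026)
c=cam('wrist','w4');print(plate(c))"
```

```text
avg [ 0.6375  0.0943  0.0206 -0.604   0.2409 -0.241   0.7632] sd [0.     0.0001 0.0001]
walnut tool xy [-0.0005 -0.0002] 0.0717 world [0.6372 0.0939] tcp [0.6374 0.0944 0.0206]
walnut tool xy [ 0.0005 -0.0003] 0.0717 world [0.6371 0.0949] tcp [0.6374 0.0944 0.0206]
None
```

View pics/w4.png

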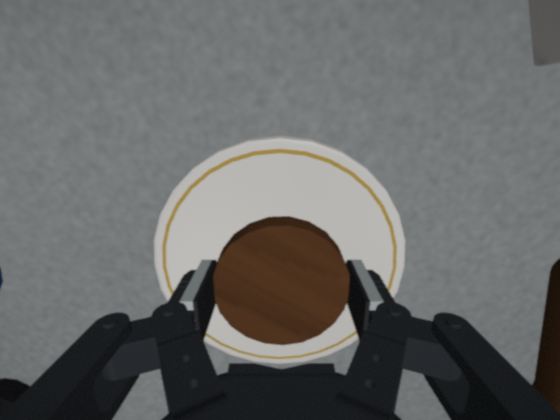

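```bash
python3 -c "
from h import *
c=cam('wrist')
print(world_z(c,[(280,138),(280,358),(155,240),(405,240)],.012))"
```

```text
[[0.63582424 0.16337913 0.012     ]
 [0.63654009 0.03457135 0.012     ]
 [0.57149884 0.11139518 0.012     ]
 [0.70076726 0.1122087  0.012     ]]
```

Call:
move_arm([
  [0, 0, 0.001, 0, 0.5],
  [0, 0, 0.002, 0, 0.5],
  [0, 0, 0.003, 0, 0.5],
  [0, 0, 0.003, 0, 0.5],
])

```text
t: 10.9
ee_pos: [0.637, 0.0944, 0.0173]
tcp_rot: [-0.0, 0.705, 0.709, 0.0]
contact_force: [-3.6, -0.3, 6.6]
finger_gap: 0.767
```

Call:
move_arm([
  [0, 0, 0.002, 0, 0.0],
  [0, 0, 0.0, 0, 0.0],
  [0, 0, 0.0, 0, 0.0],
  [0, 0, -0.03, 0, 0.0],
  [0, 0, -0.07, 0, 0.0],
  [0, 0, -0.11, 0, 0.0],
  [0, 0, -0.15, 0, 0],
  [0, 0, -0.15, 0, 0],
])

```text
t: 11.7
ee_pos: [0.6397, 0.094, 0.1726]
tcp_rot: [0.002, 0.706, 0.709, 0.004]
contact_force: [0.2, 0.4, -0.7]
finger_gap: 1.0
```

Run:
```python
from h import *
S=dict(terracotta=(.4485,-.262),green=(.464,-.144),blue=(.4505,.086),yellow=(.616,-.093),black=(.456,-.015))
c=cam('wrist','w5');print(fitdisc(c,(.637,.0945),'walnut',z=.026),plate(c))
for n in ['scene','side']:
    c=cam(n,n+'5');print(n,fitdisc(c,(.637,.0945),'walnut',z=.026))
    for k,s in S.items():
        try: print(k,fitdisc(c,s,k,k=12))
        except Exception as e: print(k,'x')
go(.4488,-.262,.1,0)
```

```text
(array([0.6364, 0.0942, 0.067 ]), array([0.6366, 0.0949]), 3415, np.False_) None
scene (array([0.6387, 0.0894, 0.0654]), array([0.6387, 0.0896]), 344, np.False_)
terracotta (array([ 0.4495, -0.2618,  0.0586]), array([ 0.4497, -0.2619]), 357, np.False_)
green (array([ 0.4653, -0.144 ,  0.0539]), array([ 0.4653, -0.1441]), 268, np.False_)
blue (array([0.4514, 0.0859, 0.0464]), array([0.4514, 0.0861]), 161, np.False_)
yellow (array([ 0.6166, -0.0934,  0.0392]), array([ 0.6165, -0.0935]), 152, np.False_)
black (array([ 0.4562, -0.0187,  0.04  ]), array([ 0.457 , -0.0181]), 117, np.False_)
side (array([0.6344, 0.0835, 0.0723]), array([0.6349, 0.0831]), 184, np.False_)
terracotta (array([ 0.4486, -0.2623,  0.0577]), array([ 0.4487, -0.2628]), 249, np.False_)
green (array([ 0.4645, -0.1441,  0.054 ]), array([ 0.4643, -0.1449]), 170, np.False_)
blue (array([0.4502, 0.0852, 0.0467]), array([0.45  , 0.0848]), 88, np.False_)
yellow (array([ 0.6157, -0.0936,  0.0379]), array([ 0.6155, -0.0937]), 77, np.False_)
black (array([ 0.4531, -0.0214,  0.0449]), array([ 0.4537, -0.0207]), 77, np.False_)
pos [0.6367 0.0945 0.1662] jaw 0.3 tilt 0.03 gap 1.000 t 11.85 q7 0.08 F [ 0.4 -0.  -0.2]
 shift [-0.3556 -0.1897  0.0662] yaw 0.04
```

View pics/scene5.png

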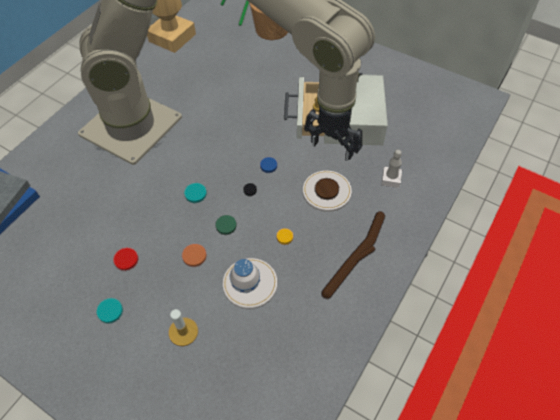

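Call:
move_arm([
  [-0.045, -0.024, 0, 0, 0],
  [-0.09, -0.048, 0, 0, 0],
  [-0.135, -0.072, 0, 0, 0],
  [-0.18, -0.096, 0, 0, 0],
  [-0.225, -0.12, 0, 0, 0],
  [-0.27, -0.144, 0, 0, 0],
  [-0.315, -0.168, 0, 0, 0],
  [-0.356, -0.1885, 0, 0, 0],
])

```text
t: 12.65
ee_pos: [0.4497, -0.2609, 0.1657]
tcp_rot: [-0.001, 0.705, 0.709, -0.0]
contact_force: [0.8, -1.0, 0.3]
finger_gap: 0.998
```

Call:
move_arm([
  [0, 0, 0.03, 0, 0],
  [0, 0, 0.07, 0, 0],
  [0, 0, 0.1, 0, 0],
  [0, 0, 0.12, 0, 0],
  [0, 0, 0.12, 0, 0],
])

```text
t: 13.15
ee_pos: [0.4488, -0.2591, 0.0434]
tcp_rot: [-0.003, 0.705, 0.709, -0.002]
contact_force: [-0.2, 0.3, 1.2]
finger_gap: 0.999
```

```bash
python3 -c "
from h import *
avg(3)
go(.449,-.2615,.0072,0)
c=cam('wrist','w6');print(fitdisc(c,(.449,-.2615),'terracotta'))"
```

```text
avg [ 0.4499 -0.2597  0.0451  0.3354  0.0367  0.5439  0.9998] sd [0.0008 0.0005 0.0013]
pos [ 0.4516 -0.2603  0.0472] jaw 0.3 tilt 0.02 gap 1.006 t 13.30 q7 0.80 F [ 0.4 -0.4  0.2]
 shift [-0.0012 -0.0026  0.04  ] yaw 0.03
(array([ 0.449 , -0.2602,  0.061 ]), array([ 0.4486, -0.259 ]), 6857, np.False_)
```

Call:
move_arm([
  [0, -0.002, 0.02, 0, 0],
  [0, -0.002, 0.035, 0, 0],
  [0, -0.002, 0.0395, 0, 0],
  [0, -0.002, 0.0395, 0, 0.3],
  [0, -0.002, 0.0395, 0, 0.5],
  [0, -0.002, 0.0395, 0, 0.6],
  [0, -0.002, 0.0395, 0, 0.6],
  [0, -0.002, 0.0395, 0, 0.6],
])

```text
t: 14.15
ee_pos: [0.45, -0.2604, 0.0083]
tcp_rot: [0.0, 0.705, 0.709, 0.0]
contact_force: [-2.2, 1.6, 5.5]
finger_gap: 0.696
```

```bash
python3 -c "
from h import *
avg(3)
held('terracotta',.014)"
```

```text
avg [ 0.45   -0.2604  0.0083 -1.7769  1.3132  6.4198  0.6963] sd [0. 0. 0.]
terracotta tool xy [ 0.0002 -0.0004] 0.0608 world [ 0.4496 -0.2602] tcp [ 0.45   -0.2604  0.0083]
terracotta tool xy [ 0.0017 -0.0006] 0.0608 world [ 0.4494 -0.2587] tcp [ 0.45   -0.2604  0.0083]
```

Call:
move_arm([
  [0, 0, -0.03, 0, 0.6],
  [0, 0, -0.07, 0, 0.6],
  [0.015, 0.008, -0.11, 0, 0.6],
  [0.05, 0.026, -0.12, 0, 0.6],
  [0.09, 0.048, -0.12, 0, 0.6],
  [0.13, 0.07, -0.12, 0, 0.6],
  [0.17, 0.09, -0.12, 0, 0.6],
  [0.21, 0.112, -0.12, 0, 0.6],
])

```text
t: 15.15
ee_pos: [0.5612, -0.0477, 0.1281]
tcp_rot: [0.0, 0.705, 0.709, 0.001]
contact_force: [0.9, -0.4, 0.2]
finger_gap: 0.701
```

Call:
move_arm([
  [0.04, 0.021, 0, 0, 0.6],
  [0.08, 0.042, 0, 0, 0.6],
  [0.12, 0.064, 0, 0, 0.6],
  [0.14, 0.076, 0, 0, 0.6],
  [0.144, 0.077, 0, 0, 0.6],
  [0.144, 0.077, 0.02, 0, 0.6],
  [0.144, 0.077, 0.04, 0, 0.6],
  [0.144, 0.077, 0.04, 0, 0.6],
])

```text
t: 15.95
ee_pos: [0.6351, 0.0939, 0.0854]
tcp_rot: [-0.001, 0.706, 0.708, -0.002]
contact_force: [-0.5, 0.7, -1.3]
finger_gap: 0.693
```

```bash
python3 -c "
from h import *
a,c=avg(4)
go(.637,.0944,.0353,0)
held('terracotta',a[2]+.006)"
```

```text
avg [ 0.6362  0.094   0.0873 -0.0437  0.1555 -0.9226  0.6947] sd [0.0008 0.0001 0.0012]
pos [0.6374 0.0944 0.0887] jaw 0.2 tilt 0.10 gap 0.698 t 16.15 q7 0.13 F [ 0.1  0.2 -0.9]
 shift [-0.     -0.0005  0.0534] yaw 0.03
terracotta tool xy [-0.0004 -0.0007] 0.0615 world [0.6367 0.094 ] tcp [0.6374 0.0944 0.0887]
terracotta tool xy [ 0.0011 -0.0006] 0.0615 world [0.6368 0.0955] tcp [0.6374 0.0944 0.0887]
```

Call:
move_arm([
  [0, 0, 0.02, 0, 0.6],
  [0, 0, 0.04, 0, 0.6],
  [0, 0, 0.049, 0, 0.6],
  [0, 0, 0.052, 0, 0.6],
  [0, 0, 0.053, 0, 0.6],
  [0, 0, 0.054, 0, 0.6],
  [0, 0, 0.054, 0, 0.6],
])

```text
t: 16.9
ee_pos: [0.6374, 0.0949, 0.0344]
tcp_rot: [0.0, 0.705, 0.709, 0.001]
contact_force: [-1.3, -0.1, 4.8]
finger_gap: 0.694
```

```bash
python3 -c "
from h import *
a,c=avg(2)
held('terracotta',.04)"
```

```text
avg [ 0.6374  0.0949  0.0344 -2.0611 -0.0052  5.1385  0.6948] sd [0. 0. 0.]
terracotta tool xy [ 0.0003 -0.0007] 0.0607 world [0.6367 0.0952] tcp [0.6374 0.0949 0.0344]
terracotta tool xy [ 0.0017 -0.0007] 0.0607 world [0.6367 0.0966] tcp [0.6374 0.0949 0.0344]
```

Call:
move_arm([
  [0, 0, 0, 0, 0.2],
  [0, 0, 0, 0, 0.0],
  [0, 0, 0.0, 0, 0.0],
  [0, 0, -0.03, 0, 0.0],
  [0, 0, -0.07, 0, 0.0],
  [0, 0, -0.1, 0, 0.0],
  [0, 0, -0.13, 0, 0],
  [0, 0, -0.13, 0, 0],
])

```text
t: 17.85
ee_pos: [0.6388, 0.0947, 0.1675]
tcp_rot: [0.002, 0.705, 0.709, 0.003]
contact_force: [0.2, -0.5, 0.1]
finger_gap: 1.0
```

Run:
```python
from h import *
S=dict(green=(.464,-.144),blue=(.4505,.086),yellow=(.616,-.093),black=(.456,-.019))
c=cam('wrist','w7');print(fitdisc(c,(.637,.0945),'terracotta',z=.040))
for n in ['scene','side']:
    c=cam(n,n+'7');print(n,fitdisc(c,(.637,.0945),'terracotta',z=.040))
    for k,s in S.items():
        try: print(k,fitdisc(c,s,k,k=12))
        except Exception as e: print(k,'x')
go(.4648,-.144,.05,0)
```

```text
(array([0.6367, 0.095 , 0.0605]), array([0.6367, 0.0958]), 3255, np.False_)
scene (array([0.6381, 0.0925, 0.0585]), array([0.6381, 0.0919]), 291, np.False_)
green (array([ 0.4653, -0.144 ,  0.0539]), array([ 0.4654, -0.1441]), 267, np.False_)
blue (array([0.4514, 0.0859, 0.0464]), array([0.4514, 0.086 ]), 160, np.False_)
yellow (array([ 0.6166, -0.0934,  0.0392]), array([ 0.6165, -0.0935]), 152, np.False_)
black (array([ 0.4573, -0.0178,  0.0387]), array([ 0.457 , -0.0178]), 113, np.False_)
side (array([0.6375, 0.0921, 0.0576]), array([0.6368, 0.0911]), 127, np.False_)
green (array([ 0.4645, -0.1441,  0.054 ]), array([ 0.4645, -0.1447]), 172, np.False_)
blue (array([0.4499, 0.0852, 0.0464]), array([0.4496, 0.0847]), 86, np.False_)
yellow (array([ 0.6157, -0.0936,  0.0379]), array([ 0.6155, -0.0937]), 77, np.False_)
black (array([ 0.4531, -0.0214,  0.0449]), array([ 0.4537, -0.0207]), 77, np.False_)
pos [0.6364 0.0951 0.1625] jaw 0.3 tilt 0.04 gap 1.000 t 18.00 q7 0.09 F [ 0.2 -0.2  0.5]
 shift [-0.2382 -0.1727  0.1126] yaw 0.04
```

View pics/w7.png

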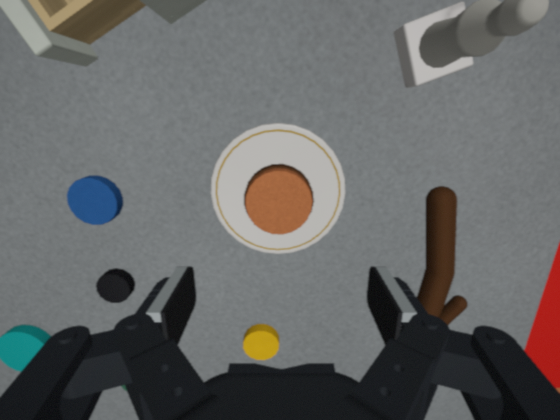

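Call:
move_arm([
  [-0.04, -0.029, 0, 0, 0],
  [-0.08, -0.058, 0, 0, 0],
  [-0.12, -0.087, 0, 0, 0],
  [-0.16, -0.116, 0, 0, 0],
  [-0.2, -0.145, 0.02, 0, 0],
  [-0.23, -0.167, 0.06, 0, 0],
  [-0.2385, -0.1727, 0.1, 0, 0],
  [-0.2385, -0.1727, 0.12, 0, 0],
])

```text
t: 18.8
ee_pos: [0.461, -0.146, 0.0394]
tcp_rot: [-0.002, 0.707, 0.707, -0.002]
contact_force: [0.2, 1.2, 1.0]
finger_gap: 1.001
```

```bash
python3 -c "
from h import *
avg(4)
go(.4648,-.1435,.0085,0)
c=cam('wrist','w8');print(fitdisc(c,(.464,-.144),'green'))"
```

```text
avg [ 0.4619 -0.145   0.0399 -0.7532  1.2171 -0.1344  1.0012] sd [0.0012 0.0006 0.0015]
pos [ 0.465  -0.1446  0.0432] jaw 0.3 tilt 0.08 gap 1.002 t 19.00 q7 0.55 F [-0.2  0.2 -0. ]
 shift [ 0.0011 -0.0002  0.0347] yaw 0.04
(array([ 0.4654, -0.1412,  0.0578]), array([ 0.4643, -0.141 ]), 5974, np.False_)
```

Call:
move_arm([
  [0.0015, 0, 0.018, 0, 0],
  [0.0015, 0, 0.03, 0, 0],
  [0.0015, 0, 0.0345, 0, 0],
  [0.0015, 0, 0.0345, 0, 0.3],
  [0.0015, 0, 0.0345, 0, 0.5],
  [0.0015, 0, 0.0345, 0, 0.7],
  [0.0015, 0, 0.0345, 0, 0.7],
  [0.0015, 0, 0.0345, 0, 0.7],
])

```text
t: 19.85
ee_pos: [0.4657, -0.1431, 0.0098]
tcp_rot: [0.0, 0.705, 0.709, 0.001]
contact_force: [-3.6, 0.5, 12.5]
finger_gap: 0.626
```

```bash
python3 -c "
from h import *
avg(2)
held('green',.014);go(.637,.0945,.06,0)"
```

```text
avg [ 4.65700e-01 -1.43100e-01  9.80000e-03 -3.38150e+00  6.45400e-01
  1.20217e+01  6.26500e-01] sd [0. 0. 0.]
green tool xy [0.0016 0.0001] 0.0568 world [ 0.4658 -0.1415] tcp [ 0.4657 -0.1431  0.0099]
green tool xy [ 0.0024 -0.0004] 0.0568 world [ 0.4653 -0.1407] tcp [ 0.4657 -0.1431  0.0099]
pos [ 0.4658 -0.1431  0.0099] jaw 0.3 tilt 0.07 gap 0.623 t 20.00 q7 0.60 F [-3.5  1.3 10.3]
 shift [ 0.2368  0.1724 -0.0498] yaw 0.03
```

Call:
move_arm([
  [0, 0, -0.03, 0, 0.7],
  [0, 0, -0.07, 0, 0.7],
  [0.015, 0.011, -0.11, 0, 0.7],
  [0.05, 0.036, -0.13, 0, 0.7],
  [0.09, 0.065, -0.13, 0, 0.7],
  [0.13, 0.095, -0.13, 0, 0.7],
  [0.17, 0.124, -0.13, 0, 0.7],
  [0.2, 0.146, -0.13, 0, 0.7],
])

```text
t: 20.8
ee_pos: [0.6115, 0.0614, 0.1389]
tcp_rot: [-0.0, 0.704, 0.71, 0.0]
contact_force: [-0.3, -0.3, -0.8]
finger_gap: 0.618
```

Call:
move_arm([
  [0.025, 0.018, 0, 0, 0.7],
  [0.036, 0.026, 0, 0, 0.7],
  [0.036, 0.026, 0, 0, 0.7],
  [0.036, 0.026, 0.02, 0, 0.7],
  [0.036, 0.026, 0.04, 0, 0.7],
  [0.036, 0.026, 0.05, 0, 0.7],
  [0.036, 0.026, 0.05, 0, 0.7],
])

```text
t: 21.5
ee_pos: [0.6349, 0.0925, 0.0879]
tcp_rot: [-0.0, 0.706, 0.708, -0.001]
contact_force: [0.5, 0.3, -0.7]
finger_gap: 0.624
```

```bash
python3 -c "
from h import *
a,c=avg(4)
go(.637,.0940,.0508,0)
held('green',a[2]+.005)"
```

```text
avg [ 0.6358  0.0929  0.0891  0.3278  0.1802 -0.4121  0.6219] sd [0.0006 0.0003 0.0008]
pos [0.6366 0.0936 0.09  ] jaw 0.3 tilt 0.09 gap 0.625 t 21.70 q7 0.14 F [-0.4 -0.7  0.2]
 shift [0.0004 0.0004 0.0392] yaw 0.03
green tool xy [ 0.002  -0.0002] 0.0568 world [0.6364 0.0955] tcp [0.6366 0.0936 0.09  ]
green tool xy [ 0.0025 -0.0004] 0.0568 world [0.6361 0.096 ] tcp [0.6366 0.0936 0.09  ]
```

Call:
move_arm([
  [0, 0, 0.02, 0, 0.7],
  [0, 0, 0.03, 0, 0.7],
  [0, 0, 0.036, 0, 0.7],
  [0, 0, 0.038, 0, 0.7],
  [0, 0, 0.039, 0, 0.7],
  [0, 0, 0.04, 0, 0.7],
  [0, 0, 0.04, 0, 0.7],
])

```text
t: 22.45
ee_pos: [0.6364, 0.0938, 0.05]
tcp_rot: [-0.0, 0.705, 0.709, 0.0]
contact_force: [-4.4, -0.5, 7.2]
finger_gap: 0.626
```

Call:
move_arm([
  [0, 0, 0, 0, 0.3],
  [0, 0, 0, 0, 0.1],
  [0, 0, 0.0, 0, 0.1],
  [0, 0, -0.03, 0, 0.1],
  [0, 0, -0.07, 0, 0.1],
  [0, 0, -0.1, 0, 0.1],
  [0, 0, -0.12, 0, 0.1],
  [0, 0, -0.12, 0, 0.1],
])

```text
t: 23.25
ee_pos: [0.6376, 0.0938, 0.1719]
tcp_rot: [0.001, 0.705, 0.709, 0.002]
contact_force: [1.4, -0.4, 0.4]
finger_gap: 0.901
```

Run:
```python
from h import *
S=dict(blue=(.4505,.086),yellow=(.616,-.093),black=(.456,-.019))
c=cam('wrist','w9');print(fitdisc(c,(.637,.0945),'green',z=.054))
for k,s in S.items():
        try: print('wrist',k,fitdisc(c,s,k,k=12))
        except Exception as e: print(k,'x')
for n in ['scene','side']:
    c=cam(n,n+'9');print(n,fitdisc(c,(.637,.0945),'green',z=.054))
    for k,s in S.items():
        try: print(k,fitdisc(c,s,k,k=12))
        except Exception as e: print(k,'x')
go(.4505,.086,.05,0)
```

```text
(array([0.6355, 0.0952, 0.0551]), array([0.6358, 0.0956]), 2841, np.False_)
wrist blue (array([0.4505, 0.0877, 0.049 ]), array([0.4509, 0.0879]), 1722, np.False_)
wrist yellow (array([ 0.6164, -0.0904,  0.0416]), array([ 0.6161, -0.0901]), 740, np.False_)
wrist black (array([ 0.4576, -0.0089,  0.0448]), array([ 0.4572, -0.0093]), 870, np.False_)
scene (array([0.6374, 0.0918, 0.0535]), array([0.6374, 0.0914]), 241, np.False_)
blue (array([0.4513, 0.0859, 0.0465]), array([0.4512, 0.086 ]), 161, np.False_)
yellow (array([ 0.6168, -0.0932,  0.0395]), array([ 0.6167, -0.0933]), 152, np.False_)
black (array([ 0.4573, -0.0178,  0.0387]), array([ 0.457 , -0.0178]), 113, np.False_)
side (array([0.6357, 0.0926, 0.0544]), array([0.6355, 0.0921]), 110, np.False_)
blue (array([0.4499, 0.0852, 0.0464]), array([0.4497, 0.0849]), 87, np.False_)
yellow (array([ 0.6157, -0.0933,  0.0376]), array([ 0.6156, -0.0935]), 76, np.False_)
black (array([ 0.4531, -0.0214,  0.0449]), array([ 0.4538, -0.0205]), 76, np.False_)
pos [0.6356 0.0941 0.1678] jaw 0.3 tilt 0.06 gap 0.902 t 23.40 q7 0.10 F [0.3 0.3 0.2]
 shift [-0.0071 -0.185   0.118 ] yaw 0.04
```

View pics/w9.png

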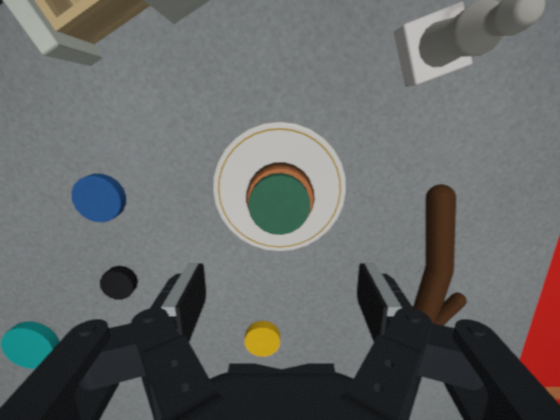

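Call:
move_arm([
  [-0.002, -0.045, 0, 0, 0.1],
  [-0.004, -0.09, 0, 0, 0.1],
  [-0.006, -0.135, 0, 0, 0.1],
  [-0.0065, -0.17, 0.03, 0, 0.1],
  [-0.0065, -0.185, 0.07, 0, 0.1],
  [-0.0065, -0.185, 0.1, 0, 0.1],
  [-0.0065, -0.185, 0.12, 0, 0.1],
  [-0.0065, -0.185, 0.12, 0, 0.1],
])

```text
t: 24.2
ee_pos: [0.4486, 0.0856, 0.0461]
tcp_rot: [-0.0, 0.705, 0.709, -0.003]
contact_force: [0.5, -0.3, 0.4]
finger_gap: 0.897
```

```bash
python3 -c "
from h import *
avg(4)
go(.4507,.0865,.009,0)
c=cam('wrist','w10');print(fitdisc(c,(.4507,.0865),'blue'));print(fitdisc(c,(.457,-.016),'black'))"
```

```text
avg [0.4502 0.0858 0.0479 0.2172 0.067  0.1202 0.8984] sd [0.0011 0.0003 0.0012]
pos [0.4517 0.0865 0.0496] jaw 0.3 tilt 0.06 gap 0.901 t 24.40 q7 -0.02 F [-0.7  0.2  0.7]
 shift [ 0.     -0.0011  0.0406] yaw 0.03
(array([0.4502, 0.0884, 0.0498]), array([0.4498, 0.0891]), 4412, np.False_)
(array([ 0.4512, -0.0605,  0.434 ]), array([ 0.4517, -0.0134]), 41268, np.True_)
```

Call:
move_arm([
  [0.0008, -0.001, 0.018, 0, 0.1],
  [0.0008, -0.001, 0.034, 0, 0.1],
  [0.0008, -0.001, 0.041, 0, 0.1],
  [0.0008, -0.001, 0.041, 0, 0.3],
  [0.0008, -0.001, 0.041, 0, 0.5],
  [0.0008, -0.001, 0.041, 0, 0.7],
  [0.0008, -0.001, 0.041, 0, 0.7],
  [0.0008, -0.001, 0.041, 0, 0.7],
])

```text
t: 25.25
ee_pos: [0.4507, 0.0873, 0.009]
tcp_rot: [-0.0, 0.705, 0.709, 0.001]
contact_force: [-4.0, -2.1, 9.5]
finger_gap: 0.554
```

```bash
python3 -c "
from h import *
avg(2)
held('blue',.014);go(.6363,.0943,.06,0)"
```

```text
avg [ 4.5070e-01  8.7300e-02  9.0000e-03 -3.7723e+00 -1.4732e+00  9.3183e+00
  5.5660e-01] sd [0. 0. 0.]
blue tool xy [ 0.0013 -0.0008] 0.0497 world [0.4499 0.0887] tcp [0.4507 0.0874 0.009 ]
blue tool xy [ 0.002  -0.0005] 0.0497 world [0.4502 0.0894] tcp [0.4507 0.0874 0.009 ]
pos [0.4507 0.0873 0.009 ] jaw 0.3 tilt 0.08 gap 0.554 t 25.40 q7 0.07 F [-2.2 -2.2  9.1]
 shift [ 0.0062  0.1857 -0.0509] yaw 0.03
```

Call:
move_arm([
  [0, 0, -0.03, 0, 0.7],
  [0, 0, -0.07, 0, 0.7],
  [0, 0, -0.11, 0, 0.7],
  [0, 0.02, -0.13, 0, 0.7],
  [0.002, 0.06, -0.13, 0, 0.7],
  [0.004, 0.1, -0.13, 0, 0.7],
  [0.006, 0.14, -0.13, 0, 0.7],
  [0.0062, 0.175, -0.13, 0, 0.7],
])

```text
t: 26.2
ee_pos: [0.6269, 0.095, 0.1381]
tcp_rot: [0.0, 0.705, 0.709, 0.0]
contact_force: [0.3, 0.7, 0.3]
finger_gap: 0.553
```

Call:
move_arm([
  [0, 0.011, 0, 0, 0.7],
  [0, 0.011, 0, 0, 0.7],
  [0, 0.011, 0.01, 0, 0.7],
  [0, 0.011, 0.03, 0, 0.7],
  [0, 0.011, 0.04, 0, 0.7],
  [0, 0.011, 0.04, 0, 0.7],
  [0, 0.011, 0.04, 0, 0.7],
])

```text
t: 26.9
ee_pos: [0.6358, 0.0946, 0.0982]
tcp_rot: [-0.0, 0.705, 0.709, 0.0]
contact_force: [-0.1, -0.2, -0.1]
finger_gap: 0.559
```

```bash
python3 -c "
from h import *
a,c=avg(4)
go(.6365,.0942,.064,0)
held('blue',a[2]+.005)"
```

```text
avg [ 0.6362  0.0945  0.0985  0.1965  0.4324 -0.3229  0.557 ] sd [0.0002 0.0001 0.0002]
pos [0.6364 0.0945 0.0985] jaw 0.3 tilt 0.07 gap 0.557 t 27.10 q7 0.17 F [ 0.  -0.3 -0.3]
 shift [-0.0003  0.0001  0.0345] yaw 0.04
blue tool xy [ 0.0013 -0.0001] 0.0498 world [0.6363 0.0958] tcp [0.6364 0.0945 0.0985]
blue tool xy [ 0.0021 -0.0005] 0.0498 world [0.6359 0.0966] tcp [0.6364 0.0945 0.0985]
```

Call:
move_arm([
  [-0.0005, 0, 0.015, 0, 0.7],
  [-0.0005, 0, 0.025, 0, 0.7],
  [-0.0005, 0, 0.031, 0, 0.7],
  [-0.0005, 0, 0.033, 0, 0.7],
  [-0.0005, 0, 0.034, 0, 0.7],
  [-0.0005, 0, 0.035, 0, 0.7],
  [-0.0005, 0, 0.035, 0, 0.7],
])

```text
t: 27.85
ee_pos: [0.6363, 0.0938, 0.0631]
tcp_rot: [0.0, 0.705, 0.709, 0.0]
contact_force: [-0.5, -0.5, 1.1]
finger_gap: 0.553
```

Call:
move_arm([
  [0, 0, 0, 0, 0.4],
  [0, 0, 0, 0, 0.25],
  [0, 0, 0.0, 0, 0.25],
  [0, 0, -0.03, 0, 0.25],
  [0, 0, -0.06, 0, 0.25],
  [0, 0, -0.09, 0, 0.25],
  [0, 0, -0.11, 0, 0.25],
  [0, 0, -0.11, 0, 0.25],
])

```text
t: 28.65
ee_pos: [0.6375, 0.0938, 0.1758]
tcp_rot: [0.001, 0.705, 0.709, 0.002]
contact_force: [0.7, -0.6, -0.2]
finger_gap: 0.751
```

Run:
```python
from h import *
S=dict(yellow=(.616,-.093),black=(.456,-.015))
c=cam('wrist','w11');print(fitdisc(c,(.6365,.0945),'blue',z=.068))
for k,s in S.items():
        try: print('wrist',k,fitdisc(c,s,k,k=12))
        except Exception as e: print(k,'x')
for n in ['scene','side']:
    c=cam(n,n+'11');print(n,fitdisc(c,(.637,.0945),'blue',z=.068))
    for k,s in S.items():
        try: print(k,fitdisc(c,s,k,k=12))
        except Exception as e: print(k,'x')
go(.616,-.0925,.05,0)
```

```text
(array([0.636 , 0.0948, 0.0489]), array([0.6357, 0.0956]), 2406, np.False_)
wrist yellow (array([ 0.6161, -0.0903,  0.0413]), array([ 0.6159, -0.0901]), 722, np.False_)
wrist black (array([ 0.4572, -0.0087,  0.0444]), array([ 0.4567, -0.0096]), 819, np.False_)
scene (array([0.6371, 0.092 , 0.0471]), array([0.6371, 0.0914]), 193, np.False_)
yellow (array([ 0.6168, -0.0932,  0.0395]), array([ 0.6165, -0.0933]), 154, np.False_)
black (array([ 0.4574, -0.018 ,  0.0392]), array([ 0.4571, -0.0182]), 116, np.False_)
side (array([0.635, 0.092, 0.048]), array([0.6355, 0.0911]), 89, np.False_)
yellow (array([ 0.6157, -0.0936,  0.0379]), array([ 0.6155, -0.0937]), 77, np.False_)
black (array([ 0.4548, -0.0214,  0.0454]), array([ 0.4538, -0.0205]), 78, np.False_)
pos [0.6356 0.0941 0.1719] jaw 0.3 tilt 0.06 gap 0.750 t 28.80 q7 0.13 F [0.2 0.4 0.3]
 shift [-0.1865 -0.0205  0.1219] yaw 0.04
```

View pics/w11.png

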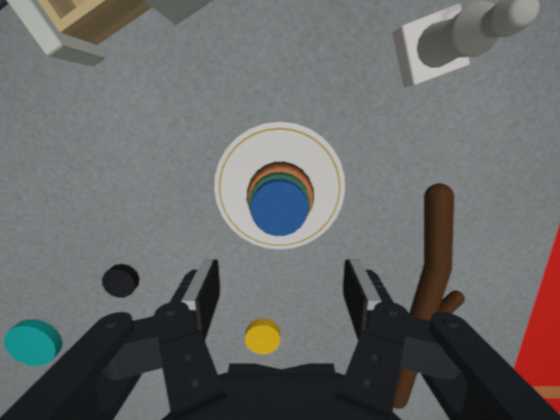

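Call:
move_arm([
  [-0.045, -0.005, 0, 0, 0.25],
  [-0.09, -0.01, 0, 0, 0.25],
  [-0.135, -0.015, 0, 0, 0.25],
  [-0.175, -0.02, 0.03, 0, 0.25],
  [-0.1865, -0.0205, 0.07, 0, 0.25],
  [-0.1865, -0.0205, 0.1, 0, 0.25],
  [-0.1865, -0.0205, 0.12, 0, 0.25],
  [-0.1865, -0.0205, 0.12, 0, 0.25],
])

```text
t: 29.6
ee_pos: [0.6139, -0.0924, 0.0488]
tcp_rot: [-0.002, 0.705, 0.709, -0.002]
contact_force: [-0.8, 0.5, -0.2]
finger_gap: 0.748
```

```bash
python3 -c "
from h import *
avg(4)
go(.616,-.0925,.01,0)
c=cam('wrist','w12');print(fitdisc(c,(.616,-.0925),'yellow'))"
```

```text
avg [ 0.6155 -0.0927  0.0514  0.0457  0.0473  0.0476  0.7497] sd [0.0011 0.0002 0.0017]
pos [ 0.6171 -0.0929  0.0538] jaw 0.3 tilt 0.08 gap 0.751 t 29.80 q7 0.49 F [ 0.9 -0.6  0.3]
 shift [ 0.0004 -0.0011  0.0438] yaw 0.04
(array([ 0.6159, -0.0909,  0.0424]), array([ 0.6156, -0.0904]), 3135, np.False_)
```

Call:
move_arm([
  [0.0008, -0.001, 0.018, 0, 0.25],
  [0.0008, -0.001, 0.036, 0, 0.25],
  [0.0008, -0.001, 0.0435, 0, 0.25],
  [0.0008, -0.001, 0.0435, 0, 0.5],
  [0.0008, -0.001, 0.0435, 0, 0.7],
  [0.0008, -0.001, 0.0435, 0, 0.8],
  [0.0008, -0.001, 0.0435, 0, 0.8],
  [0.0008, -0.001, 0.0435, 0, 0.8],
])

```text
t: 30.65
ee_pos: [0.6157, -0.0919, 0.0095]
tcp_rot: [0.0, 0.705, 0.709, 0.0]
contact_force: [-0.4, 0.4, -0.6]
finger_gap: 0.486
```

```bash
python3 -c "
from h import *
avg(2)
held('yellow',.014);go(.6363,.0940,.06,0)"
```

```text
avg [ 0.6157 -0.0919  0.0095 -0.5707  0.4905 -0.4528  0.4856] sd [0. 0. 0.]
yellow tool xy [ 0.001  -0.0007] 0.0425 world [ 0.6149 -0.0909] tcp [ 0.6156 -0.0919  0.0094]
yellow tool xy [ 0.0017 -0.0006] 0.0425 world [ 0.615  -0.0902] tcp [ 0.6156 -0.0919  0.0094]
pos [ 0.6156 -0.0918  0.0093] jaw 0.3 tilt 0.02 gap 0.485 t 30.80 q7 0.52 F [-0.2 -0.  -0.3]
 shift [ 0.1857  0.0217 -0.0506] yaw 0.04
```

Call:
move_arm([
  [0, 0, -0.03, 0, 0.8],
  [0, 0, -0.07, 0, 0.8],
  [0, 0, -0.11, 0, 0.8],
  [0.02, 0.002, -0.14, 0, 0.8],
  [0.06, 0.007, -0.14, 0, 0.8],
  [0.1, 0.012, -0.14, 0, 0.8],
  [0.14, 0.016, -0.14, 0, 0.8],
  [0.175, 0.0205, -0.14, 0, 0.8],
])

```text
t: 31.6
ee_pos: [0.635, 0.0857, 0.1493]
tcp_rot: [-0.0, 0.705, 0.709, 0.0]
contact_force: [-0.1, -0.2, -1.1]
finger_gap: 0.487
```

Call:
move_arm([
  [0.0115, 0.0015, 0, 0, 0.8],
  [0.0115, 0.0015, 0, 0, 0.8],
  [0.0115, 0.0015, 0.01, 0, 0.8],
  [0.0115, 0.0015, 0.03, 0, 0.8],
  [0.0115, 0.0015, 0.04, 0, 0.8],
  [0.0115, 0.0015, 0.04, 0, 0.8],
  [0.0115, 0.0015, 0.04, 0, 0.8],
])

```text
t: 32.3
ee_pos: [0.6366, 0.0936, 0.1095]
tcp_rot: [0.0, 0.706, 0.708, -0.0]
contact_force: [0.6, 0.4, -0.0]
finger_gap: 0.485
```

```bash
python3 -c "
from h import *
a,c=avg(4)
go(.6365,.0942,.0785,0)
held('yellow',a[2]+.005)"
```

```text
avg [ 0.6369  0.094   0.1099 -0.1377  0.1491 -0.4556  0.4845] sd [0.0002 0.0003 0.0002]
pos [0.6369 0.0946 0.11  ] jaw 0.3 tilt 0.06 gap 0.488 t 32.50 q7 0.16 F [-0.  -0.1 -0.4]
 shift [-0.0004 -0.0005  0.0315] yaw 0.03
yellow tool xy [ 0.001  -0.0004] 0.0426 world [0.6365 0.0956] tcp [0.6369 0.0946 0.11  ]
yellow tool xy [ 0.0018 -0.0005] 0.0426 world [0.6364 0.0964] tcp [0.6369 0.0946 0.11  ]
```

Call:
move_arm([
  [0, 0, 0.015, 0, 0.8],
  [0, 0, 0.024, 0, 0.8],
  [0, 0, 0.028, 0, 0.8],
  [0, 0, 0.03, 0, 0.8],
  [0, 0, 0.031, 0, 0.8],
  [0, 0, 0.032, 0, 0.8],
  [0, 0, 0.032, 0, 0.8],
])

```text
t: 33.25
ee_pos: [0.6366, 0.0947, 0.0773]
tcp_rot: [0.0, 0.705, 0.709, 0.0]
contact_force: [-0.2, 0.5, -0.6]
finger_gap: 0.488
```

Call:
move_arm([
  [0, 0, 0, 0, 0.5],
  [0, 0, 0, 0, 0.35],
  [0, 0, 0.0, 0, 0.35],
  [0, 0, -0.03, 0, 0.35],
  [0, 0, -0.06, 0, 0.35],
  [0, 0, -0.09, 0, 0.35],
  [0, 0, -0.1, 0, 0.35],
  [0, 0, -0.1, 0, 0.35],
])

```text
t: 34.05
ee_pos: [0.6372, 0.0947, 0.1786]
tcp_rot: [0.0, 0.705, 0.709, 0.001]
contact_force: [0.7, -0.5, -0.1]
finger_gap: 0.652
```

Run:
```python
from h import *
c=cam('wrist','w13');print(fitdisc(c,(.6365,.0945),'yellow',z=.082))
b=cv2.resize(c['img'][200:360,40:240],None,fx=3,fy=3);cv2.imwrite('pics/w13b.png',b[:,:,::-1])
for n in ['scene','side']:
    c=cam(n,n+'13');print(n,fitdisc(c,(.637,.0945),'yellow',z=.082))
    print([(np.round(r['at'],4),r['conf']) for r in models.tip_of('disc_black',c)[:2]])
go(.455,-.015,.05,0)
```

```text
(array([0.6361, 0.0958, 0.0418]), array([0.636 , 0.0962]), 1934, np.False_)
scene (array([0.6373, 0.0932, 0.0406]), array([0.6373, 0.0932]), 141, np.False_)
[(array([ 0.4544, -0.0127,  0.0047]), 0.69), (array([0.6387, 0.0956, 0.0778]), 0.36)]
side (array([0.6357, 0.0928, 0.0386]), array([0.6363, 0.0924]), 59, np.False_)
[(array([ 0.4554, -0.0153,  0.0067]), 0.58)]
pos [0.6359 0.0948 0.1758] jaw 0.3 tilt 0.12 gap 0.652 t 34.30 q7 0.13 F [ 0.9 -0.2 -0.2]
 shift [-0.1088 -0.1812  0.1262] yaw 0.04
```

View pics/w13.png

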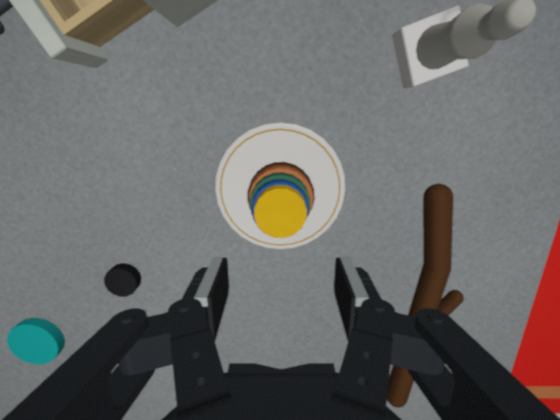

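Call:
move_arm([
  [-0.025, -0.042, 0, 0, 0.35],
  [-0.05, -0.083, 0, 0, 0.35],
  [-0.075, -0.125, 0, 0, 0.35],
  [-0.1, -0.166, 0.02, 0, 0.35],
  [-0.107, -0.181, 0.05, 0, 0.35],
  [-0.107, -0.181, 0.08, 0, 0.35],
  [-0.107, -0.181, 0.09, 0, 0.35],
  [-0.107, -0.181, 0.09, 0, 0.35],
])

```text
t: 35.1
ee_pos: [0.4546, -0.0136, 0.0857]
tcp_rot: [-0.0, 0.706, 0.709, -0.002]
contact_force: [0.3, 0.4, 2.1]
finger_gap: 0.649
```

```bash
python3 -c "
from h import *
avg(4)
go(.455,-.0135,.01,0)
c=cam('wrist','w14')
for k in (6,9,12,16): print(fitdisc(c,(.455,-.0135),'black',k=k))
for x in models.tip_of('disc_black',c)[:2]: print(x)"
```

```text
avg [ 0.4556 -0.0136  0.0869 -0.0353  0.0424  1.0937  0.6493] sd [0.0007 0.0001 0.0008]
pos [ 0.4566 -0.0133  0.0878] jaw 0.3 tilt 0.05 gap 0.653 t 35.30 q7 0.17 F [-1.   0.9 -0.1]
 shift [-0.0002 -0.0017  0.0778] yaw 0.03
(array([ 0.4541, -0.0116,  0.0377]), array([ 0.4534, -0.0118]), 1686, np.False_)
(array([ 0.4534, -0.0113,  0.0382]), array([ 0.4534, -0.0117]), 1736, np.False_)
(array([ 0.4536, -0.0111,  0.039 ]), array([ 0.4534, -0.0108]), 1852, np.False_)
(array([ 0.4534, -0.0109,  0.0394]), array([ 0.4534, -0.0107]), 1890, np.False_)
{'at': [0.4564, -0.0137, 0.0033], 'conf': 0.81}
```

View pics/w14.png

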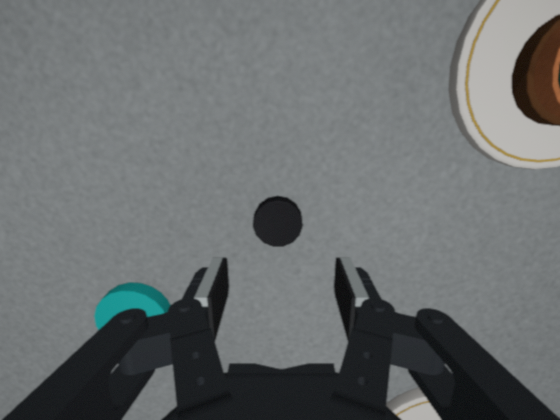

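Call:
move_arm([
  [0.0005, -0.0025, 0.03, 0, 0.35],
  [0.0005, -0.0025, 0.055, 0, 0.35],
  [0.0005, -0.0025, 0.07, 0, 0.35],
  [0.0005, -0.0025, 0.077, 0, 0.35],
  [0.0005, -0.0025, 0.077, 0, 0.6],
  [0.0005, -0.0025, 0.077, 0, 0.9],
  [0.0005, -0.0025, 0.077, 0, 0.9],
  [0.0005, -0.0025, 0.077, 0, 0.9],
])

```text
t: 36.2
ee_pos: [0.4542, -0.0124, 0.011]
tcp_rot: [0.0, 0.705, 0.709, 0.001]
contact_force: [-0.7, 0.1, 4.7]
finger_gap: 0.408
```

```bash
python3 -c "
from h import *
avg(3)
held('black',.014);go(.6363,.0940,.06,0)
cam('wrist','w15')"
```

```text
avg [ 0.4542 -0.0124  0.0109 -0.4409  0.3389  6.3307  0.4096] sd [0. 0. 0.]
black tool xy [-0.0947 -0.0001] 0.326 world [ 0.4546 -0.1071] tcp [ 0.4542 -0.0124  0.0109]
black tool xy [-0.0506 -0.0003] 0.326 world [ 0.4542 -0.063 ] tcp [ 0.4542 -0.0124  0.0109]
pos [ 0.4543 -0.0124  0.0109] jaw 0.3 tilt 0.08 gap 0.415 t 36.40 q7 0.34 F [-1.6  0.4  7.1]
 shift [ 0.1055  0.1826 -0.0487] yaw 0.04
```

View pics/w15.png

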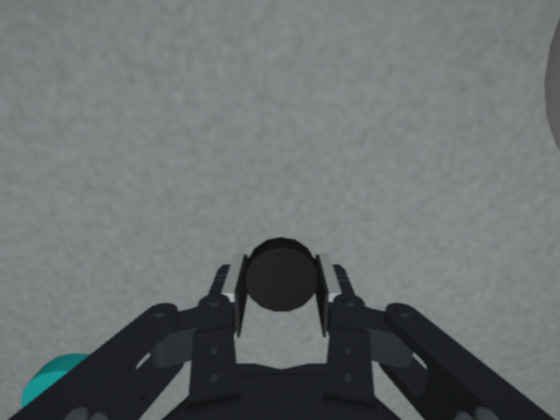

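Call:
move_arm([
  [0, 0, -0.03, 0, 0.9],
  [0, 0, -0.07, 0, 0.9],
  [0, 0, -0.11, 0, 0.9],
  [0.015, 0.026, -0.14, 0, 0.9],
  [0.035, 0.061, -0.14, 0, 0.9],
  [0.055, 0.096, -0.14, 0, 0.9],
  [0.075, 0.13, -0.14, 0, 0.9],
  [0.095, 0.165, -0.14, 0, 0.9],
])

```text
t: 37.25
ee_pos: [0.6192, 0.0844, 0.1498]
tcp_rot: [-0.0, 0.705, 0.709, -0.0]
contact_force: [0.5, -0.9, 2.0]
finger_gap: 0.409
```

Call:
move_arm([
  [0.0107, 0.0176, 0, 0, 0.9],
  [0.0107, 0.0176, 0, 0, 0.9],
  [0.0107, 0.0176, 0.01, 0, 0.9],
  [0.0107, 0.0176, 0.03, 0, 0.9],
  [0.0107, 0.0176, 0.035, 0, 0.9],
  [0.0107, 0.0176, 0.035, 0, 0.9],
  [0.0107, 0.0176, 0.035, 0, 0.9],
])

```text
t: 37.95
ee_pos: [0.6356, 0.0937, 0.1159]
tcp_rot: [0.0, 0.705, 0.709, 0.0]
contact_force: [1.0, 0.4, 0.3]
finger_gap: 0.414
```

```bash
python3 -c "
from h import *
a,c=avg(4)
go(.6363,.0944,.0935,0)
cam('wrist','w16')"
```

```text
avg [ 0.6358  0.0938  0.1161 -0.0528 -0.2237 -0.1809  0.4124] sd [0.0001 0.0001 0.0001]
pos [0.6359 0.0939 0.1159] jaw 0.3 tilt 0.06 gap 0.417 t 38.15 q7 0.19 F [-0.5  0.6 -0.9]
 shift [0.0005 0.0004 0.0224] yaw 0.04
```

View pics/w16.png

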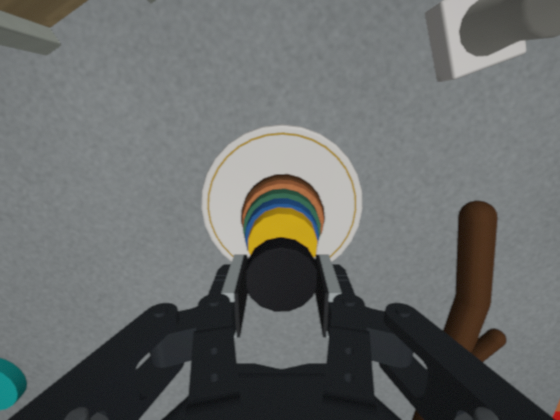

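Call:
move_arm([
  [0.0005, 0.0005, 0.01, 0, 0.9],
  [0.0005, 0.0005, 0.016, 0, 0.9],
  [0.0005, 0.0005, 0.019, 0, 0.9],
  [0.0005, 0.0005, 0.021, 0, 0.9],
  [0.0005, 0.0005, 0.022, 0, 0.9],
  [0.0005, 0.0005, 0.023, 0, 0.9],
  [0.0005, 0.0005, 0.023, 0, 0.9],
])

```text
t: 38.9
ee_pos: [0.6363, 0.0943, 0.0931]
tcp_rot: [-0.0, 0.705, 0.709, 0.0]
contact_force: [-3.0, -0.9, 7.0]
finger_gap: 0.412
```

```bash
python3 -c "
from h import *
a,c=avg(2)
go(.6363,.0944,.0935,0)"
```

```text
avg [ 0.6362  0.0943  0.093  -3.1158 -0.6944  6.7856  0.411 ] sd [0. 0. 0.]
pos [0.6363 0.0943 0.093 ] jaw 0.3 tilt 0.03 gap 0.411 t 39.00 q7 0.20 F [-2.9 -0.1  5.9]
 shift [ 0.0001  0.     -0.0005] yaw 0.03
```

Call:
move_arm([
  [0, 0, 0, 0, 0.6],
  [0, 0, 0, 0, 0.4],
  [0, 0, 0, 0, 0.4],
  [0, 0, -0.03, 0, 0.4],
  [0, 0, -0.06, 0, 0.4],
  [0, 0, -0.09, 0, 0.4],
  [0, 0, -0.1, 0, 0.4],
  [0, 0, -0.1, 0, 0.4],
])

```text
t: 39.8
ee_pos: [0.6368, 0.0944, 0.1934]
tcp_rot: [0.0, 0.705, 0.709, 0.001]
contact_force: [0.3, 0.1, -0.7]
finger_gap: 0.6
```

Run:
```python
from h import *
a,c=avg(2)
c=cam('wrist','w17');print('black',fitdisc(c,(.6365,.0945),'black',z=.096,k=9))
for n in ['scene','side']:
    c=cam(n,n+'17');print(n,fitdisc(c,(.637,.0945),'black',z=.096,k=9))
    for q in ['finial','chest_drawer0_handle','chest','chest_drawer0']:
        print(q,[(np.round(r['at'],4).tolist(),round(r['conf'],2)) for r in models.tip_of(q,c)[:2]])
    p=proj(c,[.637,.0945,.06])[0].astype(int)
    b=cv2.resize(c['img'][p[1]-110:p[1]+60,p[0]-90:p[0]+100],None,fx=3.5,fy=3.5,interpolation=cv2.INTER_CUBIC);cv2.imwrite(f'pics/{n}17z.png',b[:,:,::-1])
```

```text
avg [ 0.6365  0.0945  0.1927 -0.2616  0.3539 -0.705   0.5995] sd [0.0003 0.0001 0.0008]
black (array([0.6358, 0.0956, 0.0368]), array([0.6356, 0.0955]), 1413, np.False_)
scene (array([0.6386, 0.0888, 0.0377]), array([0.6379, 0.0896]), 102, np.False_)
finial [([0.469, 0.3453, 0.022], 0.43)]
chest_drawer0_handle [([0.3925, 0.2843, 0.0448], 0.93)]
chest [([0.5597, 0.3752, 0.0023], 0.79)]Traceback (most recent call last):
  File "<stdin>", line 7, in <module>
ValueError: it knows: candlestick, chest, chest_drawer0_handle, disc_black, disc_blue, disc_green, disc_terracotta, disc_walnut, disc_yellow, driftwood, finial, jar_left, jar_right, plate_left, plate_right, statu
```

View pics/w17.png

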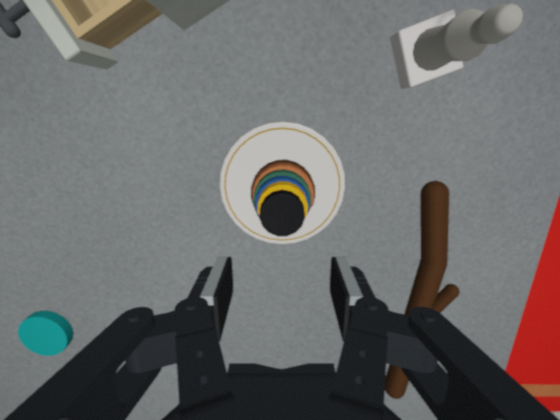

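Call:
move_arm([
  [0.025, -0.04, -0.01, -0.6, 0.4],
  [0.05, -0.08, -0.02, -1.2, 0.4],
  [0.08, -0.12, -0.03, -1.8, 0.4],
  [0.1, -0.15, -0.04, -2.4, 0.4],
  [0.12, -0.18, -0.05, -3, 0.4],
  [0.14, -0.2, -0.06, -3.6, 0.6],
  [0.14, -0.206, -0.06, -3.6, 0.7],
  [0.14, -0.206, -0.06, -3.6, 0.7],
])

```text
t: 40.95
ee_pos: [0.4287, 0.2338, 0.2522]
tcp_rot: [-0.001, 0.506, 0.862, 0.0]
contact_force: [0.2, -0.9, -0.3]
finger_gap: 0.3
```

Run:
```python
from h import *
a,c=avg(3)
go(.391,.283,.1,29)
for n in ['wrist','side']:
    c=cam(n,n+'18')
    for q in ['finial','chest_drawer0_handle','chest']:
        print(n,q,[(np.round(r['at'],4).tolist(),round(r['conf'],2)) for r in models.tip_of(q,c)[:2]])
```

```text
avg [ 0.4294  0.2331  0.252   0.1404 -0.2085  0.1848  0.2983] sd [0.0005 0.0005 0.0001]
pos [0.4301 0.2323 0.2519] jaw 28.9 tilt 0.04 gap 0.303 t 41.10 q7 -0.09 F [-0.2 -0.1 -0.6]
 shift [ 0.0634 -0.0096  0.1518] yaw -0.01
wrist finial [([0.4622, 0.3448, 0.0212], 0.92)]
wrist chest_drawer0_handle [([0.3869, 0.2803, 0.0482], 0.76), ([0.7678, 0.2291, 0.0005], 0.44)]
wrist chest [([0.5565, 0.3758, 0.0006], 0.69)]
side finial [([0.4651, 0.3438, 0.0235], 0.59), ([0.6339, 0.09, -0.0024], 0.52)]
side chest_drawer0_handle [([0.3935, 0.2795, 0.0439], 0.65)]
side chest [([0.5604, 0.3738, 0.0021], 0.88), ([0.6361, 0.0974, 0.0761], 0.66)]
```

View pics/wrist18.png

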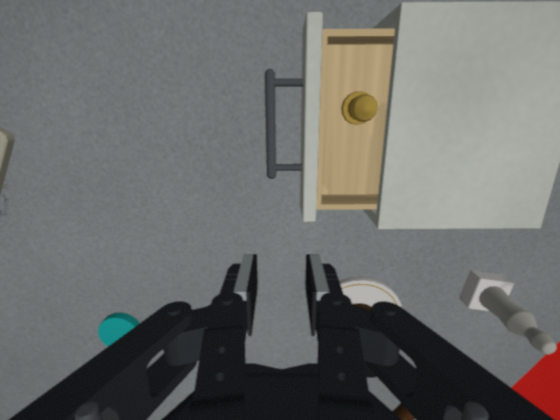

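Run:
```python
from h import *
c=cam('wrist')
a=world_z(c,[(269,76),(271.5,172)],.0525);print('bar',a.round(4),np.degrees(np.arctan2(*(a[0]-a[1])[[1,0]]))-90)
b=world_z(c,[(318,14),(316,220),(305,14),(303,220)],.066);print('front',b.round(4),np.degrees(np.arctan2(*(b[0]-b[1])[[1,0]]))-90)
e=world_z(c,[(541,228),(380,228),(401,4)],.085);print('chest',e.round(4),np.degrees(np.arctan2(*(e[0]-e[1])[[1,0]])))
print('bar mid',a.mean(0).round(4))
u,v,P=cloud(c)
m=(P[:,2]>.043)&(P[:,2]<.055)&(u>255)&(u<285)&(v>60)&(v<185)
Q=P[m];print(m.sum(),Q.mean(0).round(4)); w=np.linalg.svd(Q[:,:2]-Q[:,:2].mean(0))[2][0];print(np.degrees(np.arctan2(w[1],w[0])))
go(*a.mean(0)[:2],.06,29)
```

```text
bar [[0.3637 0.3256 0.0525]
 [0.4133 0.2398 0.0525]] 30.032294676592855
front [[0.3792 0.393  0.066 ]
 [0.483  0.2184 0.066 ]
 [0.3687 0.3872 0.066 ]
 [0.4701 0.2112 0.066 ]] 30.7453848606835
chest [[0.6941 0.3339 0.085 ]
 [0.5426 0.2494 0.085 ]
 [0.4382 0.4288 0.085 ]] 29.156465604019342
bar mid [0.3885 0.2827 0.0525]
1206 [0.3887 0.2852 0.0505]
-60.673353675419904
pos [0.4296 0.2332 0.2522] jaw 29.1 tilt 0.01 gap 0.302 t 41.55 q7 -0.09 F [ 0.2 -0.2  0.1]
 shift [ 0.0633 -0.0119  0.1922] yaw 0.01
```

Call:
move_arm([
  [0.03, -0.006, 0.03, -0.1, 0.7],
  [0.06, -0.012, 0.06, -0.1, 0.7],
  [0.0633, -0.012, 0.1, -0.1, 0.7],
  [0.0633, -0.012, 0.13, -0.1, 0.7],
  [0.0633, -0.012, 0.14, -0.1, 0.7],
  [0.0633, -0.012, 0.14, -0.1, 0.7],
  [0.0633, -0.012, 0.14, -0.1, 0.7],
])

```text
t: 42.25
ee_pos: [0.3891, 0.2831, 0.1135]
tcp_rot: [0.0, 0.501, 0.865, 0.001]
contact_force: [0.4, 0.4, 1.0]
finger_gap: 0.298
```

Run:
```python
from h import *
a,c=avg(3)
go(.3886,.2835,.045,30)
c=cam('wrist','w19')
```

```text
avg [0.3891 0.2833 0.1137 0.2578 0.2818 0.6759 0.3004] sd [0.     0.0002 0.0001]
pos [0.3889 0.2835 0.1136] jaw 29.9 tilt 0.15 gap 0.299 t 42.40 q7 -0.02 F [-0.7 -0.7 -0.3]
 shift [ 0.     -0.0004  0.0686] yaw -0.02
```

View pics/w19.png

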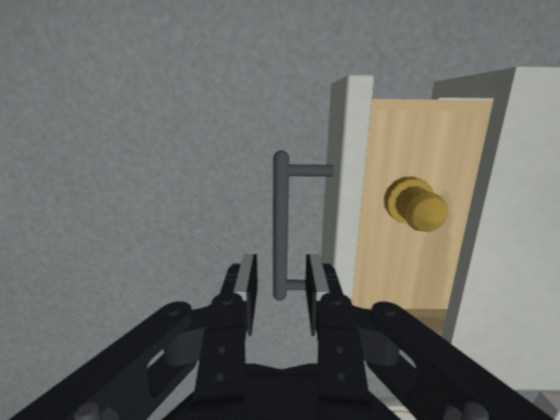

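Call:
move_arm([
  [0, 0, 0.02, 0, 0.7],
  [0, 0, 0.04, 0, 0.7],
  [0, 0, 0.055, 0, 0.7],
  [0, 0, 0.065, 0, 0.7],
  [0, 0, 0.0685, 0, 0.7],
  [0, 0, 0.0685, 0, 0.7],
])

```text
t: 43.05
ee_pos: [0.3884, 0.2829, 0.044]
tcp_rot: [0.0, 0.501, 0.865, 0.0]
contact_force: [-0.8, -0.0, 0.5]
finger_gap: 0.302
```

Run:
```python
from h import *
a,c=avg(2)
c=cam('wrist','w20')
```

```text
avg [ 0.3885  0.283   0.0441 -0.8867 -0.2759 -0.0166  0.2994] sd [0.0001 0.0001 0.0002]
```

View pics/w20.png

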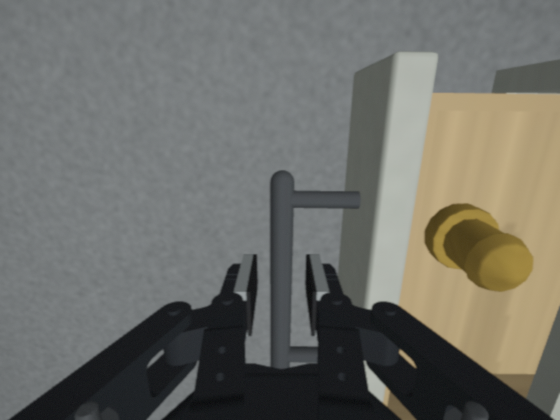

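Call:
move_arm([
  [0, 0, 0, 0, 1],
  [0, 0, 0, 0, 1],
  [0, 0, 0, 0, 1],
  [0, -0.003, 0, 0, 1],
  [0, -0.008, 0, 0, 1],
  [0, -0.015, 0, 0, 1],
  [0, -0.022, 0, 0, 1],
  [0, -0.029, 0, 0, 1],
])

```text
t: 44.0
ee_pos: [0.3632, 0.2691, 0.0444]
tcp_rot: [-0.0, 0.501, 0.866, 0.001]
contact_force: [0.4, 2.4, 8.7]
finger_gap: 0.1
```

Run:
```python
from h import *
a,c=avg(2)
c=cam('wrist','w21')
```

```text
avg [ 0.3628  0.2689  0.0443 -0.2304  0.5251 10.5294  0.0985] sd [0.0004 0.0002 0.    ]
```

View pics/w21.png

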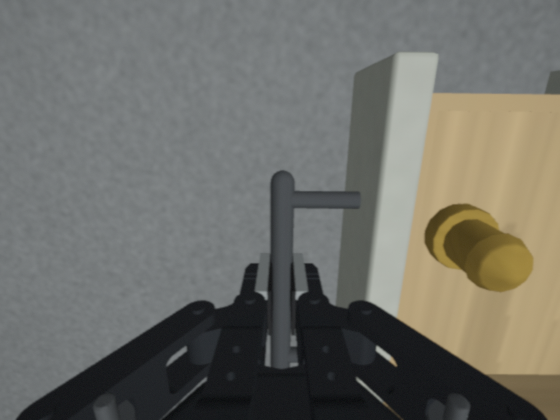

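Drawer follows (chest edge moved away, finial standing at (465,240)-(500,262)). Pull further.

Call:
move_arm([
  [0, -0.005, 0, 0, 1],
  [0, -0.011, 0, 0, 1],
  [0, -0.017, 0, 0, 1],
  [0, -0.022, 0, 0, 1],
  [0, -0.026, 0, 0, 1],
  [0, -0.028, 0, 0, 1],
  [0, -0.028, 0, 0, 1],
])

```text
t: 44.85
ee_pos: [0.3386, 0.2553, 0.0443]
tcp_rot: [-0.001, 0.501, 0.866, 0.001]
contact_force: [-2.5, 1.5, 11.5]
finger_gap: 0.104
```

Run:
```python
from h import *
a,c=avg(2)
go(.338,.2535,.045,30)
```

```text
avg [ 0.3386  0.2553  0.0443 -2.3264  1.207  11.4187  0.1028] sd [0. 0. 0.]
pos [0.3387 0.2554 0.0443] jaw 29.9 tilt 0.12 gap 0.103 t 44.95 q7 -0.03 F [-2.4  2.7 11.4]
 shift [-0.0013 -0.0015 -0.0007] yaw -0.01
```

Call:
move_arm([
  [0, 0, 0, 0, 0.7],
  [0, 0, 0, 0, 0.7],
  [0, 0, -0.03, 0, 0.7],
  [0, 0, -0.08, 0, 0.7],
  [0, 0.02, -0.12, 0, 0.5],
  [0, 0.05, -0.14, 0, 0.5],
  [-0.01, 0.07, -0.14, 0, 0.5],
  [-0.01, 0.07, -0.14, 0, 0.5],
])

```text
t: 45.75
ee_pos: [0.4063, 0.2808, 0.1838]
tcp_rot: [0.002, 0.501, 0.865, -0.001]
contact_force: [-1.5, -0.3, -1.3]
finger_gap: 0.498
```

Run:
```python
from h import *
a,c=avg(3)
c=cam('wrist','w22')
print([(np.round(r['at'],4).tolist(),round(r['conf'],2)) for r in models.tip_of('finial',c)[:2]])
for n in ['side','scene']:
    c=cam(n,n+'22');print(n,[(np.round(r['at'],4).tolist(),round(r['conf'],2)) for r in models.tip_of('finial',c)[:2]])
go(.416,.316,.1,30)
```

```text
avg [ 0.4052  0.28    0.1833 -0.7026 -0.3625 -0.8107  0.4994] sd [0.0008 0.0006 0.0004]
[([0.412, 0.3157, 0.0186], 0.72)]
side [([0.4151, 0.3152, 0.0235], 0.49), ([0.6121, -0.2539, -0.0018], 0.36)]
scene [([0.4205, 0.3169, 0.0188], 0.58)]
pos [0.404  0.2807 0.1838] jaw 29.9 tilt 0.09 gap 0.499 t 46.20 q7 -0.05 F [ 0.1 -0.2 -0.1]
 shift [0.0245 0.028  0.0838] yaw -0.01
```

View pics/w22.png

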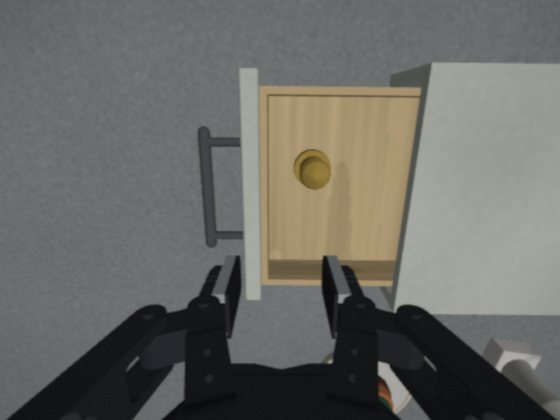

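```bash
python3 - <<'E'
from h import *
c=cam('wrist')
im=c['img'];hsv=cv2.cvtColor(im,cv2.COLOR_RGB2HSV)
cr=cv2.resize(im[130:210,260:360],None,fx=6,fy=6,interpolation=cv2.INTER_CUBIC);cv2.imwrite('pics/fin.png',cr[:,:,::-1])
u,v,P=cloud(c)
m=(u>285)&(u<340)&(v>140)&(v<200)&(P[:,2]>.03)
Q=P[m]; s=hsv[v[m],u[m]]
k=s[:,1]>150
print(k.sum(), Q[k].max(0))
for lo,hi in ((.03,.04),(.05,.06),(.06,.075)):
    z=Q[k&(Q[:,2]>lo)&(Q[:,2]<hi)]
    if len(z): print(lo,len(z),z.mean(0).round(4),z.min(0).round(4),z.max(0).round(4))
E
python3 tips.py
```

```text
988 [0.4260026  0.33461569 0.07025769]
0.03 261 [0.4066 0.3226 0.0335] [0.3982 0.3022 0.0307] [0.426  0.3346 0.0399]
0.05 90 [0.408  0.3225 0.0579] [0.402  0.3061 0.0558] [0.4217 0.332  0.06  ]
0.06 597 [0.4139 0.319  0.0649] [0.4031 0.3062 0.06  ] [0.4259 0.3304 0.0703]
-1 7963 tip z 0.0067 0.0032 y range -0.033 -0.0211 x -0.0102 0.0123 gap 0.504
1 7954 tip z 0.0072 0.0034 y range 0.0212 0.0329 x -0.0102 0.0122 gap 0.504
```

View pics/fin.png

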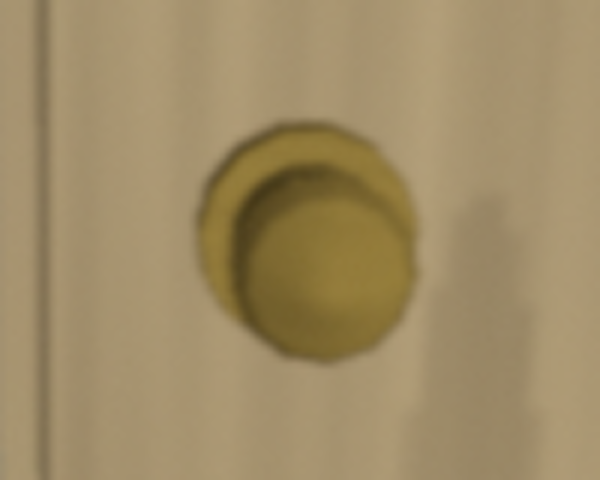

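Run:
```python
from h import *
c=cam('wrist')
p=world_z(c,[(315.3,176.3)],.056)[0];q=world_z(c,[(311,168.7)],.034)[0];print(p,q)
t=(p+q)/2; go(t[0],t[1],.0445,30)
avg(1)
```

```text
[0.41783831 0.31734464 0.056     ] [0.41498984 0.31863752 0.034     ]
pos [0.4042 0.2807 0.1838] jaw 29.9 tilt 0.05 gap 0.506 t 46.35 q7 -0.04 F [-0.2 -1.3 -0.3]
 shift [0.0261 0.0291 0.1393] yaw -0.01
avg [ 0.4042  0.2807  0.1838 -0.1715 -1.2582 -0.3279  0.5064] sd [0. 0. 0.]
```

Call:
move_arm([
  [0.012, 0.014, 0.02, 0, 0.5],
  [0.025, 0.0285, 0.04, 0, 0.5],
  [0.025, 0.0285, 0.07, 0, 0.5],
  [0.025, 0.0285, 0.09, 0, 0.5],
  [0.025, 0.0285, 0.09, 0, 0.5],
  [0.025, 0.0285, 0.09, 0, 0.5],
])

```text
t: 47.0
ee_pos: [0.417, 0.3163, 0.0943]
tcp_rot: [0.0, 0.501, 0.865, -0.0]
contact_force: [0.9, -1.1, 0.9]
finger_gap: 0.501
```

Run:
```python
from h import *
a,c=avg(3)
c=cam('wrist','w23')
go(.4164,.3173,.0445,30)
```

```text
avg [ 0.4172  0.3167  0.0947  0.545  -0.4769  0.3753  0.5008] sd [0.0001 0.0003 0.0003]
pos [0.4171 0.3171 0.0949] jaw 29.9 tilt 0.12 gap 0.499 t 47.20 q7 0.13 F [-0.3  1.3 -0.3]
 shift [ 0.0004 -0.0006  0.0504] yaw -0.01
```

View pics/w23.png

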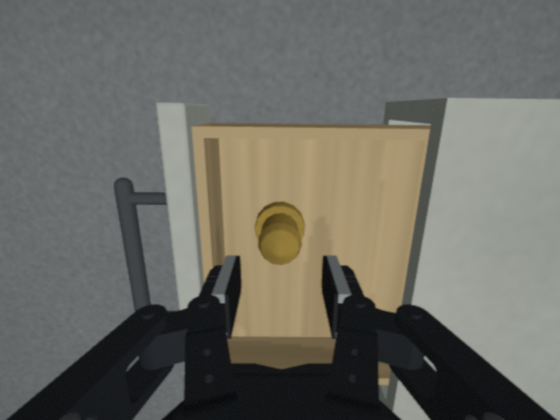

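Call:
move_arm([
  [0, 0, 0.015, 0, 0.5],
  [0, 0, 0.03, 0, 0.5],
  [0, 0, 0.042, 0, 0.5],
  [0, 0, 0.049, 0, 0.5],
  [0, 0, 0.05, 0, 0.5],
  [0, 0, 0.05, 0, 0.7],
  [0, 0, 0.05, 0, 0.9],
  [0, 0, 0.05, 0, 0.9],
])

```text
t: 48.0
ee_pos: [0.4169, 0.3168, 0.0441]
tcp_rot: [-0.0, 0.501, 0.866, 0.0]
contact_force: [0.3, -0.1, 0.8]
finger_gap: 0.277
```

Run:
```python
from h import *
a,c=avg(3)
c=cam('wrist','w24')
go(.4164,.3173,.0445,30)
```

```text
avg [ 0.4169  0.3168  0.0441 -0.0495  0.0694  0.7632  0.2769] sd [0. 0. 0.]
pos [0.4169 0.3167 0.0441] jaw 29.9 tilt 0.04 gap 0.277 t 48.20 q7 0.19 F [ 1.6 -0.1  3.5]
 shift [ 0.0007 -0.0001 -0.0004] yaw -0.01
```

View pics/w24.png

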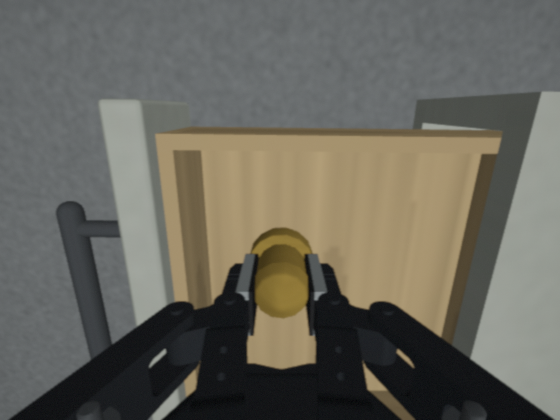

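Call:
move_arm([
  [0, 0, -0.01, 0, 0.9],
  [0, 0, -0.03, 0, 0.9],
  [0, 0, -0.06, 0, 0.9],
  [0, 0, -0.09, 0, 0.9],
  [0, 0, -0.12, 0.5, 0.9],
  [0, 0, -0.15, 1.3, 0.9],
  [0, 0, -0.16, 2.1, 0.9],
  [0, 0, -0.16, 3, 0.9],
])

```text
t: 49.0
ee_pos: [0.4173, 0.3169, 0.2059]
tcp_rot: [-0.001, 0.672, 0.741, 0.001]
contact_force: [-0.5, 0.3, -0.7]
finger_gap: 0.28
```

Run:
```python
from h import *
a,c=avg(2)
go(.6364,.0944,.2,0.3)
```

```text
avg [ 0.4171  0.3169  0.2054 -0.1421  0.1345 -0.7366  0.2818] sd [0.0002 0.     0.0005]
pos [0.4166 0.3166 0.2043] jaw 5.8 tilt 0.04 gap 0.279 t 49.10 q7 -0.37 F [ 0.8 -0.  -1.1]
 shift [-0.2432  0.1963  0.0042] yaw 0.68
```

Call:
move_arm([
  [-0.03, 0.024, 0, 0.3, 0.9],
  [-0.06, 0.048, 0, 0.68, 0.9],
  [-0.09, 0.072, 0, 0.68, 0.9],
  [-0.12, 0.096, 0, 0.68, 0.9],
  [-0.15, 0.12, 0, 0.68, 0.9],
  [-0.18, 0.145, 0, 0.68, 0.9],
  [-0.21, 0.17, 0, 0.68, 0.9],
  [-0.235, 0.19, 0, 0.68, 0.9],
])

```text
t: 49.9
ee_pos: [0.6307, 0.1001, 0.2034]
tcp_rot: [-0.0, 0.703, 0.711, -0.0]
contact_force: [-0.6, 0.4, -0.3]
finger_gap: 0.279
```

Call:
move_arm([
  [-0.008, 0.006, 0, 0, 0.9],
  [-0.008, 0.006, 0, 0, 0.9],
  [-0.008, 0.006, 0.02, 0, 0.9],
  [-0.008, 0.006, 0.04, 0, 0.9],
  [-0.008, 0.006, 0.05, 0, 0.9],
  [-0.008, 0.006, 0.05, 0, 0.9],
  [-0.008, 0.006, 0.05, 0, 0.9],
  [-0.008, 0.006, 0.05, 0, 0.9],
])

```text
t: 50.7
ee_pos: [0.6362, 0.0946, 0.1548]
tcp_rot: [0.0, 0.704, 0.71, 0.001]
contact_force: [-0.3, 0.1, -1.3]
finger_gap: 0.28
```

Run:
```python
from h import *
a,c=avg(3)
go(.6364,.0944,.1191,0.3)
c=cam('wrist','w25')
c=cam('side','side25')
p=proj(c,[.637,.0945,.08])[0].astype(int)
b=cv2.resize(c['img'][p[1]-60:p[1]+60,p[0]-70:p[0]+70],None,fx=5,fy=5,interpolation=cv2.INTER_CUBIC);cv2.imwrite('pics/side25z.png',b[:,:,::-1])
```

```text
avg [ 0.6362  0.0945  0.1547 -0.1211 -0.1258 -1.6083  0.281 ] sd [0.     0.0001 0.0001]
pos [0.6361 0.0943 0.1544] jaw 0.5 tilt 0.06 gap 0.279 t 50.85 q7 0.19 F [-0.5  0.4 -0.1]
 shift [0.0001 0.0002 0.0353] yaw 0.02
```

View pics/w25.png

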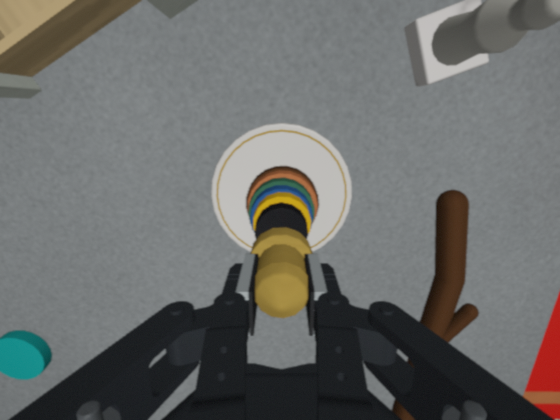

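View pics/side25z.png

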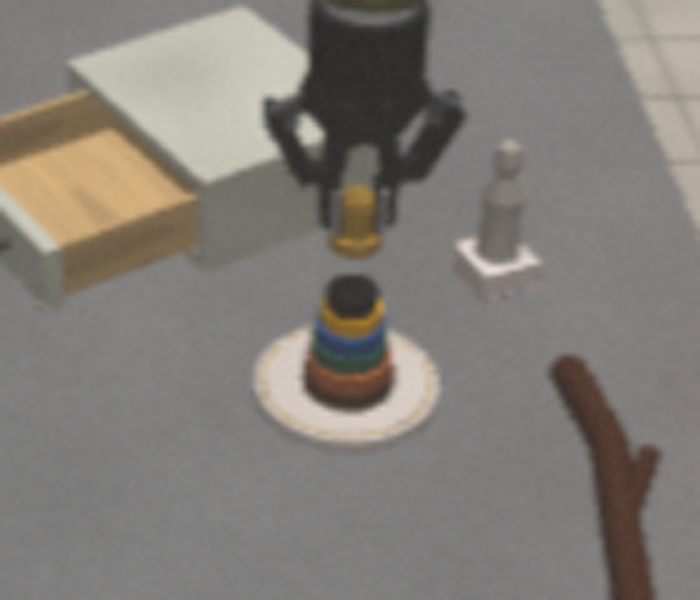

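Call:
move_arm([
  [0, 0, 0.012, 0, 0.9],
  [0, 0, 0.024, 0, 0.9],
  [0, 0, 0.031, 0, 0.9],
  [0, 0, 0.033, 0, 0.9],
  [0, 0, 0.0345, 0, 0.9],
  [0, 0, 0.0355, 0, 0.9],
  [0, 0, 0.0362, 0, 0.9],
  [0, 0, 0.0362, 0, 0.9],
])

```text
t: 51.75
ee_pos: [0.6361, 0.0943, 0.1181]
tcp_rot: [0.0, 0.704, 0.71, 0.0]
contact_force: [-2.1, 0.6, 3.6]
finger_gap: 0.282
```

Run:
```python
from h import *
a,c=avg(2)
go(.6364,.0944,.1181,0.3)
c=cam('wrist','w26')
c=cam('side','side26')
p=proj(c,[.637,.0945,.08])[0].astype(int)
b=cv2.resize(c['img'][p[1]-50:p[1]+40,p[0]-50:p[0]+50],None,fx=6,fy=6,interpolation=cv2.INTER_CUBIC);cv2.imwrite('pics/side26z.png',b[:,:,::-1])
```

```text
avg [ 0.6361  0.0943  0.1181 -2.1021  0.4894  4.0787  0.28  ] sd [0. 0. 0.]
pos [0.6361 0.0943 0.1181] jaw 0.4 tilt 0.05 gap 0.280 t 51.85 q7 0.21 F [-2.2  0.1  5.5]
 shift [0.0001 0.0003 0.    ] yaw 0.02
```

View pics/w26.png

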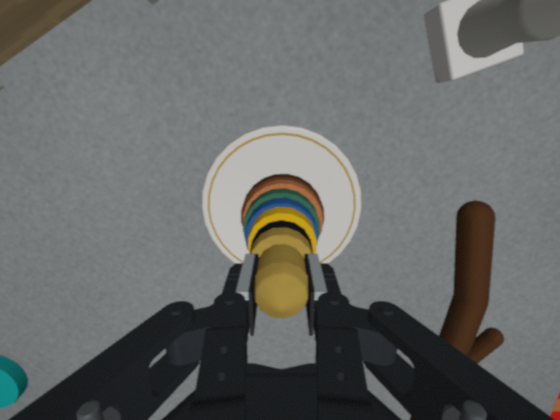

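View pics/side26z.png

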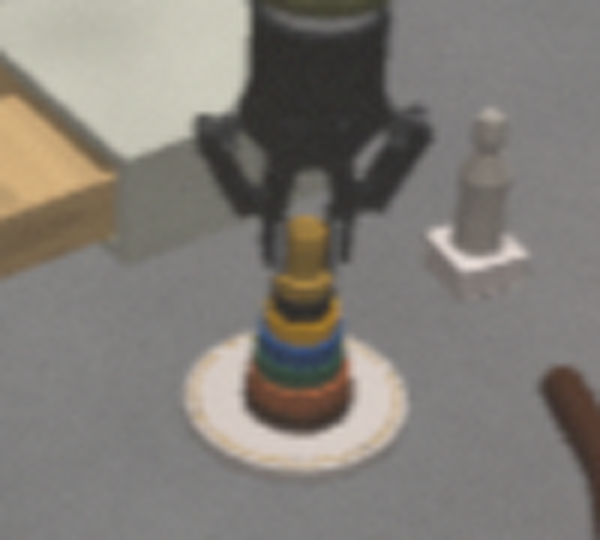

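Finial seated on the black disc, centred. Release gently and rise.

Call:
move_arm([
  [0, 0, 0, 0, 0.7],
  [0, 0, 0, 0, 0.6],
  [0, 0, 0, 0, 0.55],
  [0, 0, 0, 0, 0.55],
  [0, 0, -0.03, 0, 0.55],
  [0, 0, -0.06, 0, 0.55],
  [0, 0, -0.08, 0, 0.55],
  [0, 0, -0.08, 0, 0.55],
])

```text
t: 52.75
ee_pos: [0.6371, 0.094, 0.2004]
tcp_rot: [0.001, 0.704, 0.71, 0.002]
contact_force: [0.2, -0.3, -0.2]
finger_gap: 0.449
```

Run:
```python
from h import *
a,c=avg(2)
c=cam('wrist','w27')
for n in('side','scene'):
    c=cam(n,n+'27')
    print(n,[(np.round(r['at'],4).tolist(),round(r['conf'],2)) for r in models.tip_of('finial',c)[:2]])
    print(n,[(np.round(r['at'],4).tolist(),round(r['conf'],2)) for r in models.tip_of('chest_drawer0_handle',c)[:2]])
    p=proj(c,[.637,.0945,.08])[0].astype(int)
    b=cv2.resize(c['img'][p[1]-50:p[1]+40,p[0]-50:p[0]+50],None,fx=6,fy=6,interpolation=cv2.INTER_CUBIC);cv2.imwrite(f'pics/{n}27z.png',b[:,:,::-1])
go(.3386,.2553,.2,30)
```

```text
avg [ 0.6368  0.0942  0.1995  0.0278 -0.2148 -0.2941  0.4504] sd [0.0003 0.0001 0.0009]
side [([0.6144, -0.2628, 0.0146], 0.64), ([0.6358, 0.0942, 0.0955], 0.52)]
side []
scene [([0.6411, 0.1002, 0.097], 0.71), ([0.3391, 0.2564, 0.045], 0.37)]
scene [([0.3406, 0.2553, 0.0466], 0.7), ([0.6359, 0.0887, 0.0577], 0.54)]
pos [0.6357 0.0943 0.197 ] jaw 0.4 tilt 0.04 gap 0.453 t 53.20 q7 0.16 F [ 0.3 -0.6  0.1]
 shift [ 0.1633 -0.2958 -0.0028] yaw -3.69
```

View pics/w27.png

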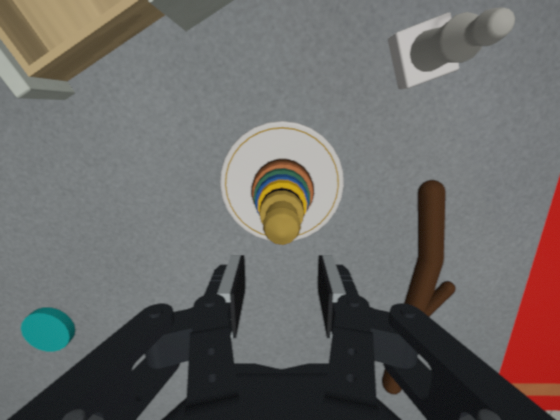

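View pics/side27z.png

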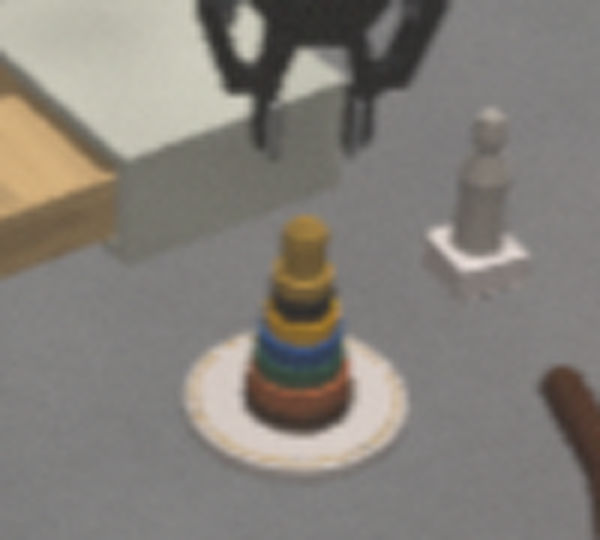

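Call:
move_arm([
  [0.02, -0.036, 0, -0.5, 0.6],
  [0.042, -0.075, 0, -1, 0.6],
  [0.063, -0.115, 0, -1.5, 0.6],
  [0.085, -0.155, 0, -2, 0.6],
  [0.108, -0.195, 0, -2.5, 0.65],
  [0.13, -0.235, 0, -3, 0.7],
  [0.15, -0.272, 0, -3.4, 0.7],
  [0.163, -0.2955, 0, -3.7, 0.7],
])

```text
t: 54.0
ee_pos: [0.3376, 0.2559, 0.1982]
tcp_rot: [-0.001, 0.498, 0.867, 0.002]
contact_force: [-0.7, 2.2, -0.7]
finger_gap: 0.303
```

Call:
move_arm([
  [0, 0, 0.02, 0, 0.7],
  [0, 0, 0.05, 0, 0.7],
  [0, 0, 0.08, 0, 0.7],
  [0, 0, 0.09, 0, 0.7],
  [0, 0, 0.09, 0, 0.7],
  [0, 0, 0.09, 0, 0.7],
])

```text
t: 54.6
ee_pos: [0.3393, 0.255, 0.1079]
tcp_rot: [0.0, 0.5, 0.866, -0.0]
contact_force: [1.5, -0.6, 0.4]
finger_gap: 0.302
```

Run:
```python
from h import *
a,c=avg(3)
go(.3386,.2553,.044,30)
c=cam('wrist','w28')
```

```text
avg [0.3394 0.2552 0.1081 0.6629 0.2238 0.1597 0.2998] sd [0.0001 0.0002 0.0002]
pos [0.3395 0.2555 0.1082] jaw 30.0 tilt 0.09 gap 0.301 t 54.75 q7 -0.27 F [-0.2  0.8  0.3]
 shift [ 0.0002 -0.0009  0.0642] yaw 0.00
```

View pics/w28.png

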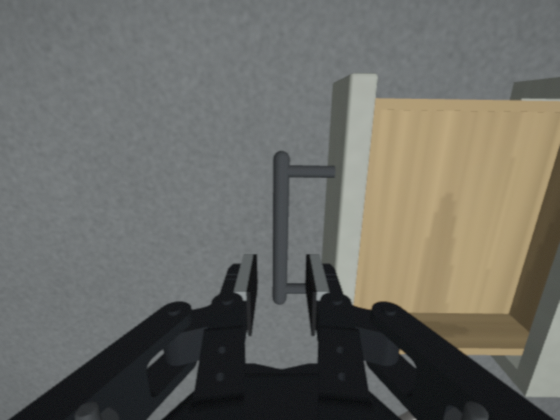

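Call:
move_arm([
  [0, -0.001, 0.02, 0, 0.7],
  [0, -0.001, 0.04, 0, 0.7],
  [0, -0.001, 0.055, 0, 0.7],
  [0, -0.001, 0.064, 0, 0.7],
  [0, -0.001, 0.064, 0, 0.7],
  [0, -0.001, 0.064, 0, 1],
  [0, -0.001, 0.064, 0, 1],
  [0, -0.001, 0.064, 0, 1],
])

```text
t: 55.6
ee_pos: [0.3387, 0.2548, 0.0442]
tcp_rot: [-0.0, 0.5, 0.866, 0.001]
contact_force: [1.6, -1.6, 5.1]
finger_gap: 0.096
```

Call:
move_arm([
  [0, 0.008, 0, 0, 1],
  [0, 0.018, 0, 0, 1],
  [0, 0.029, 0, 0, 1],
  [0, 0.04, 0, 0, 1],
  [0, 0.051, 0, 0, 1],
  [0, 0.062, 0, 0, 1],
  [0, 0.073, 0, 0, 1],
  [0, 0.084, 0, 0, 1],
])

```text
t: 56.4
ee_pos: [0.4121, 0.2959, 0.0442]
tcp_rot: [0.001, 0.5, 0.866, 0.0]
contact_force: [2.6, -6.4, 7.3]
finger_gap: 0.098
```

Run:
```python
from h import *
a,c=avg(2)
go(.4464,.309,.044,30)
c=cam('wrist','w29')
```

```text
avg [ 0.4128  0.2962  0.0443  3.0913 -4.4943  2.8757  0.1011] sd [0.0007 0.0003 0.    ]
pos [0.4129 0.2963 0.0442] jaw 30.0 tilt 0.15 gap 0.099 t 56.50 q7 0.21 F [ 3.2 -4.7  2.3]
 shift [-0.0057  0.0354  0.0003] yaw -0.00
```

View pics/w29.png

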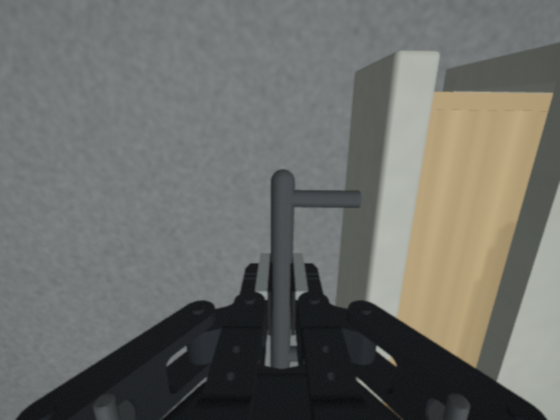

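Call:
move_arm([
  [0, 0.008, 0, 0, 1],
  [0, 0.016, 0, 0, 1],
  [-0.0005, 0.022, 0, 0, 1],
  [-0.0005, 0.027, 0, 0, 1],
  [-0.0005, 0.031, 0, 0, 1],
  [-0.0005, 0.033, 0, 0, 1],
  [-0.0005, 0.033, 0, 0, 1],
])

```text
t: 57.25
ee_pos: [0.441, 0.312, 0.0443]
tcp_rot: [0.001, 0.5, 0.866, 0.0]
contact_force: [3.7, -4.6, 3.0]
finger_gap: 0.101
```

Run:
```python
from h import *
a,c=avg(2)
go(.4464,.309,.044,30)
c=cam('wrist','w30');c=cam('side','side30')
b=cv2.resize(c['img'][120:220,210:330],None,fx=6,fy=6,interpolation=cv2.INTER_CUBIC);cv2.imwrite('pics/side30z.png',b[:,:,::-1])
```

```text
avg [ 0.441   0.312   0.0443  4.0522 -4.6002  2.1648  0.1011] sd [0. 0. 0.]
pos [0.4409 0.312  0.0443] jaw 30.0 tilt 0.12 gap 0.099 t 57.35 q7 0.24 F [ 2.9 -4.9  1.5]
 shift [-0.0053  0.0033  0.0003] yaw -0.00
```

View pics/w30.png

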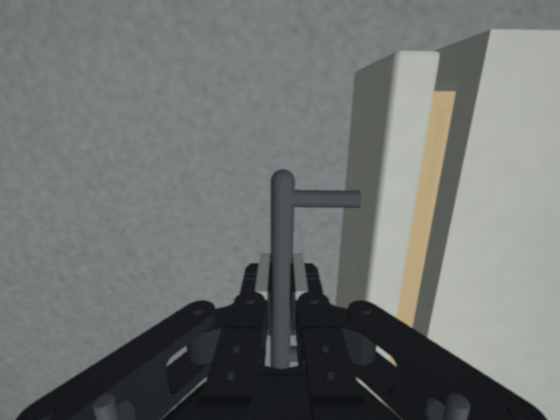

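Still ~8 mm open; continue in 2 mm steps, watching force.

Call:
move_arm([
  [0, 0.002, 0, 0, 1],
  [0, 0.004, 0, 0, 1],
  [0, 0.005, 0, 0, 1],
  [0, 0.006, 0, 0, 1],
  [0, 0.006, 0, 0, 1],
])

```text
t: 57.95
ee_pos: [0.446, 0.3148, 0.0443]
tcp_rot: [0.001, 0.5, 0.866, 0.0]
contact_force: [3.6, -5.8, 2.7]
finger_gap: 0.098
```

Run:
```python
from h import *
a,c=avg(2)
c=cam('wrist','w31')
```

```text
avg [ 0.4459  0.3148  0.0443  3.3028 -5.3244  2.2553  0.099 ] sd [0. 0. 0.]
```

View pics/w31.png

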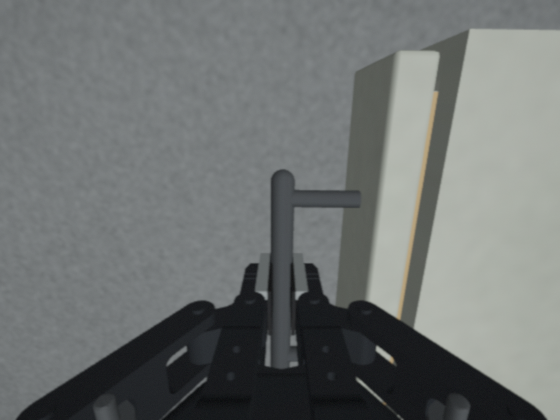

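Call:
move_arm([
  [0, 0.001, 0, 0, 1],
  [0, 0.002, 0, 0, 1],
  [0, 0.003, 0, 0, 1],
  [0, 0.004, 0, 0, 1],
  [0, 0.004, 0, 0, 1],
])

```text
t: 58.6
ee_pos: [0.4464, 0.315, 0.0441]
tcp_rot: [-0.002, 0.5, 0.866, -0.003]
contact_force: [-14.9, -15.1, 24.3]
finger_gap: 0.102
```

Run:
```python
from h import *
a,c=avg(2)
c=cam('wrist','w32')
```

```text
avg [  0.4464   0.315    0.0441 -14.9287 -14.6703  24.1466   0.1001] sd [0. 0. 0.]
```

View pics/w32.png

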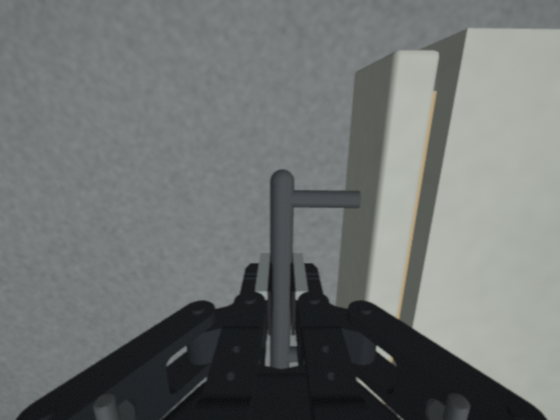

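Call:
move_arm([
  [0, -0.003, 0, 0, 1],
  [0, -0.003, 0, 0, 0.7],
  [0, -0.003, 0, 0, 0.7],
  [0, -0.003, 0, 0, 0.7],
  [0, -0.003, -0.02, 0, 0.7],
  [0, -0.003, -0.05, 0, 0.7],
  [0, -0.003, -0.09, 0, 0.7],
  [0, -0.003, -0.12, 0, 0.7],
])

```text
t: 59.55
ee_pos: [0.4462, 0.3164, 0.1656]
tcp_rot: [0.0, 0.5, 0.866, 0.001]
contact_force: [0.4, 0.8, 1.5]
finger_gap: 0.297
```

Call:
move_arm([
  [-0.02, -0.01, -0.02, 0, 0.7],
  [-0.04, -0.02, -0.04, 0, 0.7],
  [-0.06, -0.03, -0.06, 0, 0.7],
  [-0.06, -0.03, -0.06, 0, 0.7],
])

```text
t: 59.95
ee_pos: [0.4517, 0.2468, 0.2258]
tcp_rot: [-0.0, 0.501, 0.865, 0.002]
contact_force: [1.1, 0.6, -0.9]
finger_gap: 0.301
```

Run:
```python
from h import *
a,c=avg(3)
c=cam('wrist','w33')
for n in('wrist','side','scene'):
    c=cam(n,n+'33')
    for q in ('chest_drawer0_handle','finial'):
        print(n,q,[(np.round(r['at'],4).tolist(),round(r['conf'],2)) for r in models.tip_of(q,c)[:2]])
    p=proj(c,[.59,.2,.05])[0].astype(int)
    if n!='wrist':
        b=cv2.resize(c['img'][max(p[1]-80,0):p[1]+70,p[0]-100:p[0]+80],None,fx=4,fy=4,interpolation=cv2.INTER_CUBIC);cv2.imwrite(f'pics/{n}33z.png',b[:,:,::-1])
```

```text
avg [ 0.4507  0.2485  0.2247 -0.1263  0.9002 -0.5524  0.3007] sd [0.0008 0.0013 0.0008]
wrist chest_drawer0_handle [([0.4432, 0.3105, 0.0478], 0.78)]
wrist finial []
side chest_drawer0_handle [([0.4486, 0.3127, 0.0451], 0.67)]
side finial [([0.6369, 0.0954, 0.0949], 0.54), ([0.6357, 0.09, 0.0441], 0.46)]
scene chest_drawer0_handle [([0.4489, 0.3124, 0.0431], 0.73), ([0.634, 0.0929, 0.0744], 0.52)]
scene finial [([0.6359, 0.0957, 0.0939], 0.58)]
```

View pics/wrist33.png

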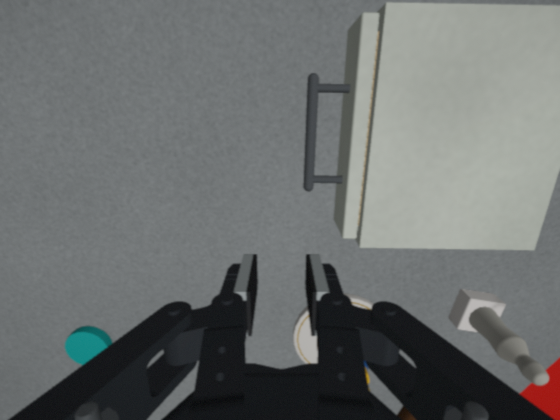

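View pics/scene33z.png

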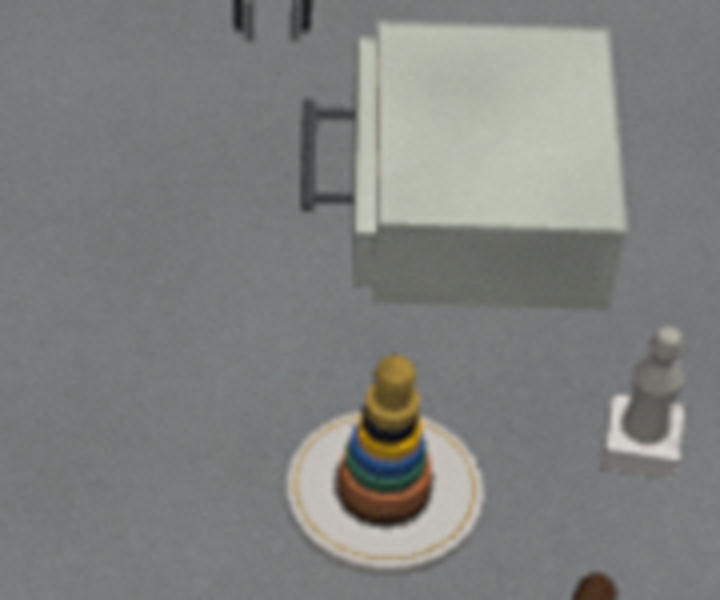

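View pics/side33z.png

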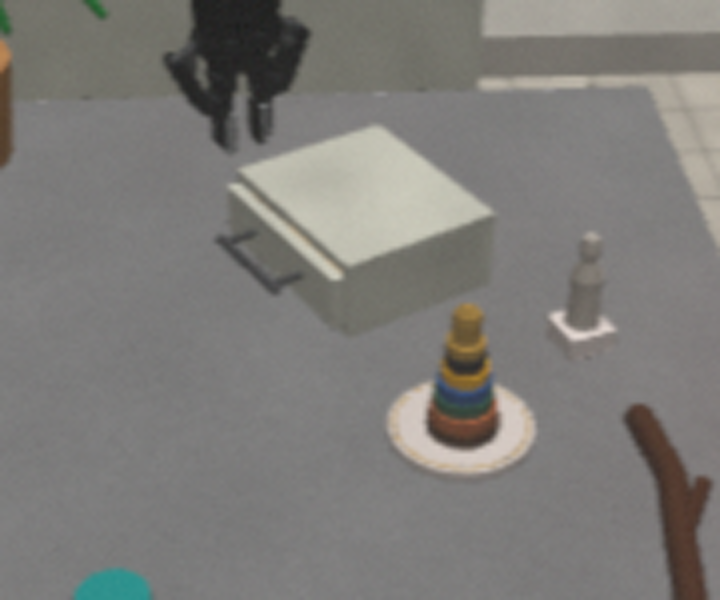

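Run:
```python
from h import *
c=cam('scene','final')
for q in ('candlestick','statuette','jar_right'): print(q,[(np.round(r['at'],3).tolist(),round(r['conf'],2)) for r in models.tip_of(q,c)[:1]])
o=monitor.get_obs();print(o['t'],np.round(o['dq'],3),o['contact_force'])
print(ticket.close_job())
```

```text
candlestick [([0.553, -0.44, -0.002], 0.85)]
statuette [([0.77, 0.228, 0.002], 0.87)]
jar_right [([0.607, -0.264, 0.012], 0.78)]
60.8 [-0.002 -0.002  0.001  0.001  0.002  0.001  0.001] [-0.36369932  0.94591394 -0.13584782]
the job is handed in; nothing more can be done
None
```

The ornament is back together and I handed the job in after about 61 s of robot time. The hand-in reported no verdict.

**Tower:** I stacked all six discs on the left, jar-free plate in order walnut, terracotta, green, blue, yellow, black. I then pulled the drawer further out, took the finial from it and set it on top. The wrist camera put the visible discs within about 2 mm of each other near (0.636, 0.095). The last side and scene pictures show the tower straight with the finial upright. The models place its foot at about (0.636, 0.095), 0.095 m up, against 0.096 m expected.

**Drawer:** I pushed it in until it stopped hard at about 26 N overall. From the travel I put the remaining opening at about 0–3 mm; there is no direct reading of it. A thin sliver of wood, about 2 mm, still shows behind the front in the wrist picture. The limit is 8 mm.

**Bystanders:** The models find the candlestick, statuette and jar within a few mm of where they started. At hand-in the gripper was clear of everything and the arm was at rest.

**Disagreement:** While the discs were being stacked, the fixed cameras often read the top disc 2–4 mm lower in y than the wrist camera. On the walnut and the black disc the difference reached 7–11 mm. I put this down to their view including part of the disc's side, and for placing I went by the wrist camera and the arm's own pose.

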